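Put away the rolling-race kit

TASK

Pack up the rolling-race kit: lift the blue hoop out of its cradle by the rim and hang it on the J-hook of the stand, and press the red ejector lever fully down so that the brass roller rises out of its pocket. Stack the brass roller and every coloured roller lying on the mat onto the four aluminium rollers in the white rack as a pyramid, each one lying in a gap between two rollers of the layer below parallel to them and with its ends in line with theirs, in a second layer and, where more room is needed, a third. Do not push the jar, the dish or the eraser about, and leave everything released and at rest.

Things in the scene. Friction and masses are not known exactly. Their poses are not given: they have to be found in the camera images.
- hoop_center (a point): centre of the blue hoop with black tread: outer diameter 150 mm, inner 130, 24 mm wide along its axis, 0.18 kg. It stands in a cradle, centre 87 mm above the desk. x axis = the hoop's own axis, level. Pinch the rim firmly across its 24 mm width from above, 45 degrees to one side of the top (50 mm aside of and above the centre), so the top of the inside stays free for the hook
- cradle: slotted plywood cradle fixed to the desk, holds the hoop upright: 70 by 110 mm, cheeks up to 42 mm above the desk; origin: middle of its underside, x along the hoop's axis
- hookstand: stand of the J-hook, fixed: round foot 120 mm wide and 12 mm high, post 16 mm thick and 260 mm tall; origin under the post; the hook points to its -x side
- hook_seat (a point): where the hoop hangs: middle of the J-hook's level bar (10 mm rod along this point's x axis), on its upper side, 245 mm above the desk. The post is 36 mm away on the +x side, the upturned tip 40 mm away on the -x side, its top 30 mm above this point. The hoop goes on from the -x side, its axis along the bar; when it hangs its centre is 65 mm below this point
- rack: fixed white rack, 52 (x) by 214 mm (y), 14 mm high; origin: middle of its underside. Rollers lie along its x axis and stand out 5 mm at each end. Bottom row (aluminium): centres at y = -72, -24, 24, 72 mm, 28 mm above the origin; second layer: y = -48, 0, 48 mm, 60 mm up; third: y = -24, 24 mm, 92 mm up. Grip rollers by their flat ends, so the fingers clear the neighbours
- lever (a joint): red ejector lever on the robot's side (-x) of the grey block: 0 = up, as at the start (brass roller seated), 0.6 rad = fully pressed down (brass roller raised by 38 mm); it stays where it is left. About 8 N at its paddle moves it
- lever_pad (a point): middle of the upper face of the lever's paddle (30 by 40 mm, red). It starts about 66 mm above the desk and goes almost straight down to about 32 mm when the lever is fully pressed
- ejector: grey ejector block fixed to the desk, 102 mm (x) by 80 mm (y) by 50 mm high, origin at the middle of its underside; its pocket (66 by 43 mm) runs along its x axis. The lever stands out to -x
- seated_center (a point): brass roller, diameter 40 mm, length 62 mm, 0.16 kg; the point is its centre, x along its axis. At the start it lies in the grey block's pocket, centre 29 mm above the desk, crest just below the block's top; with the lever down its centre is 67 mm up and it can be gripped by its two flat ends just above the block
- mat: soft grey foam mat fixed to the desk, 2 mm thick, where the coloured rollers lie, 185 (x) by 500 mm (y), with a black lip 6 mm wide round it, 8 mm above the desk; origin: its middle, on the desk
- jar: small closed jar, 44 mm wide and 55 mm tall, bystander; origin at the middle of its underside
- petri: flat closed glass dish, 68 mm wide and 20 mm tall, bystander; origin at the middle of its underside
- eraser: white eraser 50 x 22 x 14 mm, bystander; origin at the middle of its underside
- loose1_center (a point): yellow rubbery plastic solid roller, diameter 40 mm, length 62 mm, about 0.16 kg; the point is its centre and the x axis runs along the roller's own axis. At the start it lies on the grey mat, or it is absent
- loose2_center (a point): green rubbery plastic solid roller, diameter 40 mm, length 62 mm, about 0.16 kg; the point is its centre and the x axis runs along the roller's own axis. At the start it lies on the grey mat, or it is absent
- loose3_center (a point): orange rubbery plastic solid roller, diameter 40 mm, length 62 mm, about 0.16 kg; the point is its centre and the x axis runs along the roller's own axis. At the start it lies on the grey mat, or it is absent
- loose4_center (a point): red rubbery plastic solid roller, diameter 40 mm, length 62 mm, about 0.16 kg; the point is its centre and the x axis runs along the roller's own axis. At the start it lies on the grey mat, or it is absent
- base1_center (a point): aluminium solid roller, diameter 40 mm, length 62 mm, about 0.16 kg; the point is its centre and the x axis runs along the roller's own axis. It lies in a groove of the white rack from the start
- base2_center (a point): aluminium solid roller, diameter 40 mm, length 62 mm, about 0.16 kg; the point is its centre and the x axis runs along the roller's own axis. It lies in a groove of the white rack from the start
- base3_center (a point): aluminium solid roller, diameter 40 mm, length 62 mm, about 0.16 kg; the point is its centre and the x axis runs along the roller's own axis. It lies in a groove of the white rack from the start
- base4_center (a point): aluminium solid roller, diameter 40 mm, length 62 mm, about 0.16 kg; the point is its centre and the x axis runs along the roller's own axis. It lies in a groove of the white rack from the start

How it is judged:
By the outcome, as a careful person would: the job done as asked, in the order asked, and still so for the second after the job is handed in, with the robot touching nothing.
Of loose1, loose2, loose3, loose4 only 2 to 4 are there at a start; the rules pass over those that are not, and their reading is None.
At some moment in a run one of loose1, loose2, loose3, loose4 may be knocked a few centimetres aside while the robot is not near it.
It also fails if it takes over 210 s, if anything falls off the work surface, if the arm or the gripper's body presses on something with over 40 N, if the wrist force passes 120 N, or if a joint passes its speed limit or range.

ROBOT

A 7-joint arm with a two-finger parallel gripper is mounted at the origin on the work surface. World frame = base frame: x ahead of the robot, y to its left, z up, the work surface at z = 0. Lengths are in m, angles in rad, forces in N, time in s.
With the tool pointing down it reaches from about 0.425 to 0.925 m from the base axis. Payload 6.8 kg.
Tool frame: the origin (TCP) lies at the very end of the fingers, on their centre line; the grasp point (between the pads) lies 19 mm behind it; z points along the fingers, x is the direction in which the jaws open and shut, and the axes are right-handed (so a half turn about z gives the same grasp; the last joint's range is limited). The gripper opens to 85 mm and grips with 20 to 120 N. Pads are 22 mm wide; open, the fingers measure 114 mm over their backs; the gripper's body (76 mm by 85 mm) begins 54 mm behind the grasp point. The pads swing forward as they close: fully open they stand 13 mm farther back than shut.
Start: joints at [-1.308, 0.477, 0.022, 1.555, -0.011, 1.109, -0.083], TCP at [0.245, 0.629, 0.231] pointing down, gripper open.
Joint ranges: [-2.96, 2.96], [-0.34, 2.1], [-1.41, 1.46], [0.24, 2.44], [-1.37, 4.51], [0.17, 1.92], [-2.96, 2.96]. Speed limits (rad/s): [2.39, 2.39, 3.14, 3.14, 3.14, 3.14, 3.14].

INTERFACE

Orientations are given as a rotation vector (axis times angle).
In Python, from bench import r, grab_frame gives the robot as it stands. The module is installed in compiled form; this text tells all that it offers.
- The arm moves only by the tool send_rows, never from a script. Its argument "series" is a list of rows, each a list of 2 entries, a list of its own where there are three numbers: the shift along the tool's x, y, z in m, then the turn, a rotation vector about the tool's x, y, z in units of 5 degrees (1.0 is 5 degrees). A call has 1 to 20 rows; each row shifts and turns the commanded pose from where the row before left it, along the tool's axes as they then stand; what a row does not reach is not made up. A row lasts 1/8 s, in which the tool goes at most 62.5 mm and 10.7 degrees, less where a joint would pass 70% of its speed; a pose out of reach is approached as far as the arm can. A call is refused whole if a number of a shift passes 0.0625 or a number of a turn 1, either way. A call with a gripper value outside its range is refused whole. "fingers" is the closure in counts, from 0 (fully open) to 255 (shut), set as the call begins (left out, the last holds). The fingers move at their own pace and stop on an object; "grip_force" is the grip in N (left out, the last holds). Time passes only in rows, so rows that do not move let the fingers close. It gives the time, the measured TCP pose, the force and the opening at its end, in the units of the state.
- r.get_obs(): the state, without advancing time (a new reading comes with each control period).
- grab_frame(name): name is "scene" or "top"; returns a dict with "frame" (420x560x3 uint8, red, green, blue), "fx", "fy", "cx", "cy" (pixels), "dist_coeffs" ([k1, k2, p1, p2, k3] as OpenCV has them; the pictures are not rectified), "origin" and "rotation" of the camera in the world. Camera axes: x right, y down, z forward; pixel columns grow to the right and rows downward; lengths in m; the calibration is good to about 2 mm. A picture is of the moment at which its call begins. There is no depth.
- r.hand_in(): hands the job in, once; it reports no verdict.
The state is a dict: "clock": time; "joints": joint angles; "qvel": joint speeds; "tau": joint torques, N m; "tcp_pos": TCP position; "orientation": TCP orientation; "contact_force": force on the tool from outside, world axes, zero at the start; "moment": the same for the moment, N m; "grip_width": finger opening in m.
Only numpy, scipy, OpenCV 4.12 (cv2) and the standard library are available. Lean on these libraries where they do the work, as an engineer would, in place of code of your own. Each camera call takes 0.05 s, during which the arm holds its last target.

## Working session

There is one attempt and no reset: what is moved stays moved. The work goes in short steps, Python scripts to look and compute and a tool call to move; the robot and the scene stay as the last step left them, time stands still between calls to the robot, and variables do not carry over. Pictures are saved under pics/ and viewed, and the job is handed in when it is done.

Besides the shell and the picture viewer there is one more tool, called after "Emit:" as name(argument=value, ...), one argument or row to a line, values as JSON. send_rows: Moves the arm, as the interface text tells. Its arguments: {"type":"object","properties":{"series":{"type":"array"},"fingers":{"type":"number"},"grip_force":{"type":"number"}},"required":["series"]}

```bash
mkdir -p pics; ls; python3 - <<'E'
from bench import r, grab_frame
import cv2,numpy as np
np.set_printoptions(precision=4,suppress=True)
print(r.get_obs())
for n in("scene","top"):
    f=grab_frame(n); cv2.imwrite(f"pics/{n}0.png",f["frame"][:,:,::-1])
    print(n,{k:v for k,v in f.items() if k!="frame"})
E
```

```text
pics
{'clock': 0.0, 'joints': array([-1.3081,  0.4778,  0.0223,  1.5564, -0.0115,  1.1093, -0.0831]), 'qvel': array([-0.0013,  0.0001, -0.0003, -0.0014,  0.0006,  0.0011,  0.    ]), 'tau': array([ -0.0004, -59.6453,   1.6076, -28.1195,   0.0125,   0.0093,
         0.    ]), 'tcp_pos': array([0.2444, 0.6286, 0.2303]), 'orientation': array([ 2.5919,  1.7732, -0.0022]), 'contact_force': array([ 0.8346, -0.0116,  0.447 ]), 'moment': array([ 0.0201, -0.0118,  0.0033]), 'grip_width': 0.08542539743344696}
scene {'fx': 514.7379929134046, 'fy': 514.7379929134046, 'cx': 281.27587404230616, 'cy': 212.77957068369983, 'dist_coeffs': array([-0.0613,  0.    ,  0.    ,  0.    ,  0.    ]), 'origin': array([ 1.2365, -0.6489,  0.9306]), 'rotation': array([-2.1017, -0.9906,  0.457 ])}
top {'fx': 431.85752487569994, 'fy': 431.85752487569994, 'cx': 276.7024296081414, 'cy': 203.95822907203603, 'dist_coeffs': array([-0.117,  0.   ,  0.   ,  0.   ,  0.   ]), 'origin': array([ 0.4257, -0.1011,  1.1696]), 'rotation': array([-2.1604,  2.1372, -0.0835])}
```

View pics/scene0.png

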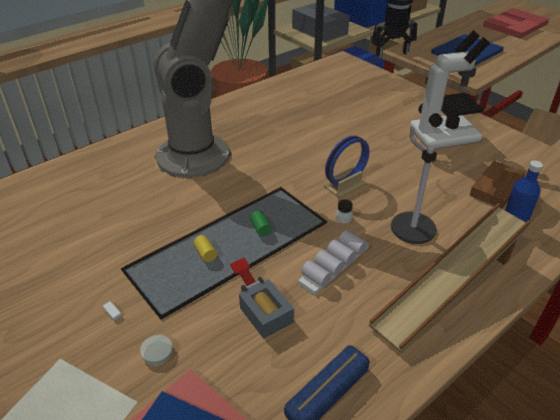

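View pics/top0.png

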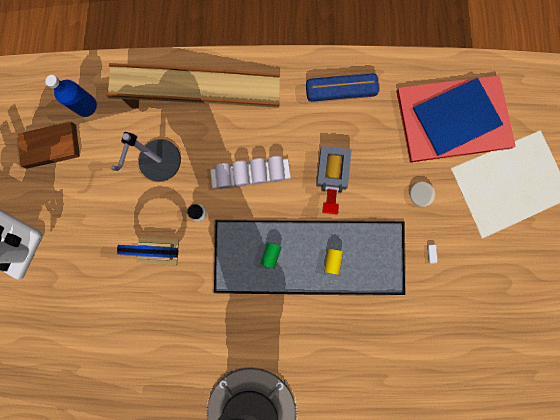

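```bash
cat > h.py <<'E'
from bench import r, grab_frame
import cv2,numpy as np
from scipy.spatial.transform import Rotation as R
np.set_printoptions(precision=4,suppress=True)
def K(f): return np.array([[f["fx"],0,f["cx"]],[0,f["fy"],f["cy"]],[0,0,1.]])
def rot(f):
    m=np.array(f["rotation"]); return m if m.shape==(3,3) else R.from_rotvec(m).as_matrix()
def rays(f,px):
    px=np.array(px,float).reshape(-1,1,2)
    u=cv2.undistortPoints(px,K(f),np.array(f["dist_coeffs"])).reshape(-1,2)
    d=np.c_[u,np.ones(len(u))]@rot(f).T
    return d/np.linalg.norm(d,axis=1)[:,None]
def onz(f,px,z):
    d=rays(f,px); o=np.array(f["origin"]); return o+d*((z-o[2])/d[:,2])[:,None]
def proj(f,P):
    P=np.array(P,float).reshape(-1,3); M=rot(f).T
    rv=cv2.Rodrigues(M)[0]; t=-M@np.array(f["origin"])
    return cv2.projectPoints(P,rv,t,K(f),np.array(f["dist_coeffs"]))[0].reshape(-1,2)
def tri(f1,p1,f2,p2):
    A=np.zeros((3,3));b=np.zeros(3);
    ls=[(np.array(f["origin"]),rays(f,p)[0]) for f,p in((f1,p1),(f2,p2))]
    for o,d in ls:
        Q=np.eye(3)-np.outer(d,d);A+=Q;b+=Q@o
    X=np.linalg.solve(A,b); return X,[np.linalg.norm((np.eye(3)-np.outer(d,d))@(X-o)) for o,d in ls]
def crop(f,name,x0,y0,x1,y1,s):
    im=f["frame"][y0:y1,x0:x1,::-1]
    im=cv2.resize(im,None,fx=s,fy=s,interpolation=cv2.INTER_CUBIC)
    for x in range((x0//10+1)*10,x1,10):
        cv2.line(im,((x-x0)*s,0),((x-x0)*s,6),(255,255,255),1)
        if x%20==0: cv2.putText(im,str(x),((x-x0)*s-10,18),0,.4,(255,255,255),1)
    for y in range((y0//10+1)*10,y1,10):
        cv2.line(im,(0,(y-y0)*s),(6,(y-y0)*s),(255,255,255),1)
        if y%20==0: cv2.putText(im,str(y),(8,(y-y0)*s+4),0,.4,(255,255,255),1)
    cv2.imwrite("pics/"+name+".png",im)
def mask(f,lo,hi):
    hsv=cv2.cvtColor(f["frame"],cv2.COLOR_RGB2HSV); return cv2.inRange(hsv,np.array(lo),np.array(hi))
E
python3 - <<'E'
from h import *
import pickle
s=grab_frame("scene");t=grab_frame("top")
pickle.dump((s,t),open("f0.pkl","wb"))
crop(t,"t_left",90,110,220,280,4)
crop(t,"t_mid",200,130,420,300,3)
crop(s,"s_hook",310,110,450,260,5)
crop(s,"s_mid",120,180,380,340,3)
E
```

```text
(no output)
```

View pics/t_left.png

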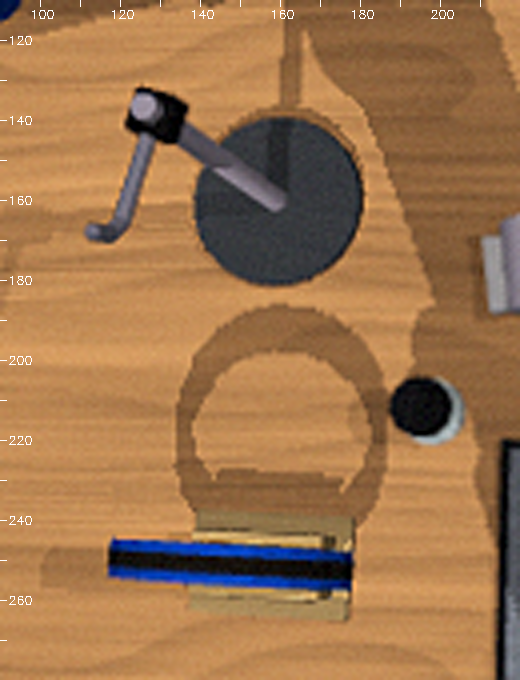

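View pics/t_mid.png

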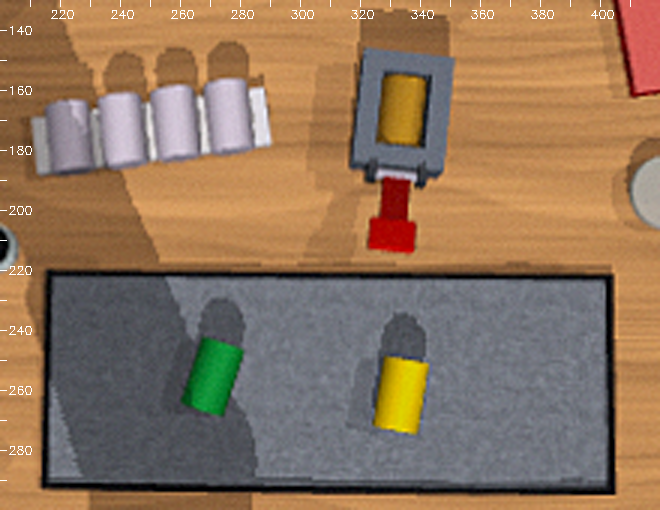

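View pics/s_hook.png

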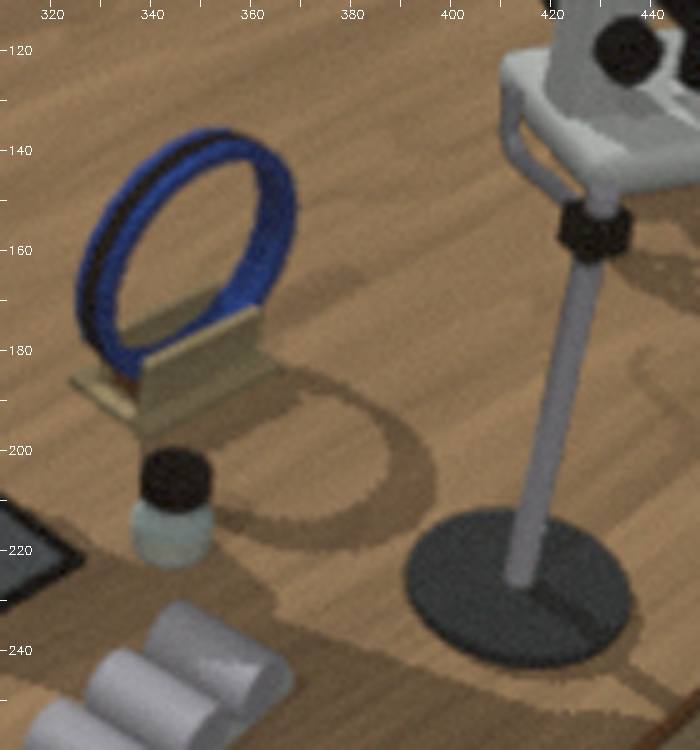

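View pics/s_mid.png

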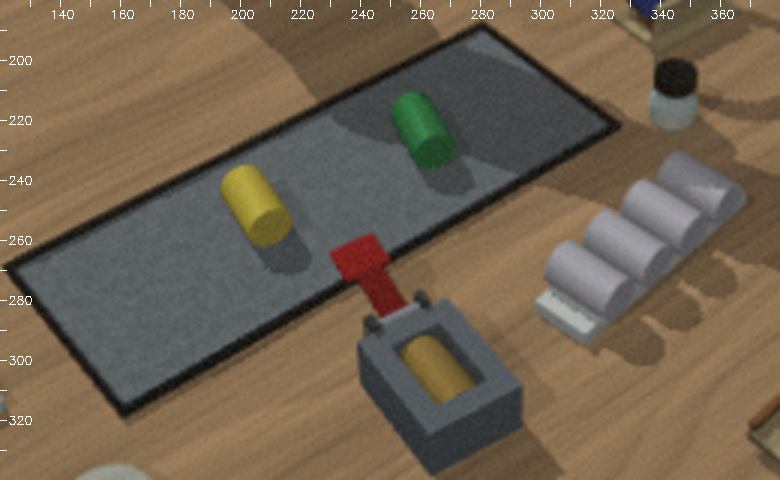

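```bash
cat > m.py <<'E'
from h import *
import pickle
s,t=pickle.load(open("f0.pkl","rb"))
def blob(f,lo,hi,box=None):
    m=mask(f,lo,hi)
    if box: b=np.zeros_like(m);b[box[1]:box[3],box[0]:box[2]]=1;m=m*b
    n,l,st,c=cv2.connectedComponentsWithStats(m)
    i=1+np.argmax(st[1:,4]); 
    pts=np.argwhere(l==i)[:,::-1].astype(np.float32)
    return c[i],st[i,4],cv2.minAreaRect(pts),pts
for nm,lo,hi in(("green",(50,100,30),(80,255,255)),("yellow",(22,150,120),(32,255,255))):
    bt=blob(t,lo,hi,(215,220,405,295));bs=blob(s,lo,hi,(120,180,340,320))
    print(nm,bt[0],bt[1],bs[0],bs[1]); print(tri(t,bt[0],s,bs[0]),onz(t,bt[0],.022),onz(s,bs[0],.022))
    for f,b in((t,bt),(s,bs)):
        c=cv2.boxPoints(b[2]); e=[np.linalg.norm(c[i]-c[(i+1)%4]) for i in range(4)]
        k=0 if e[0]>e[1] else 1
        A=onz(f,[c[k],c[(k+1)%4]],.022); d=A[1]-A[0]; print("  yaw deg",np.degrees(np.arctan2(d[1],d[0]))%180, np.linalg.norm(d))
E
python3 m.py; python3 - <<'E'
from h import *
import pickle
s,t=pickle.load(open("f0.pkl","rb"))
print("hoop L,R",onz(t,[117.5,248.5+1],.115),onz(t,[178,251.5],.059))
print("jar top",onz(t,[195,211.5],.055))
print("foot t",onz(t,[159,160],.012), "foot s",onz(s,[413,228],.012))
print("post base",onz(t,[159,162],.012), onz(s,[413.5,226.5],.012))
print("tip", tri(t,[112.5,167.5],s,[412,123]))
print("post top", tri(t,[126,136],s,[429.5,147]))
print("hook tip t at .275",onz(t,[112.5,167.5],.275)); print("post top t .26",onz(t,[126.5,136.5],.26))
print("bend t .24",onz(t,[119.5,167],.24))
print("ejector top corners",onz(t,[[321.5,147],[351,150],[346.5,189],[317.5,185.5]],.05))
print("ejector top corners s",onz(s,[[239.5,293],[267.5,280.5],[294,308.5],[264,324]],.05))
print("pad",onz(t,[[323.5,202],[339,203],[337.5,213],[322.5,212.5]],.066))
print("pad s",onz(s,[[230.5,262],[244.5,258],[249.5,266.5],[236.5,272]],.066))
E
```

```text
green [270.3649 255.0919] 359 [260.3732 223.0525] 343
(array([ 0.4168, -0.0472,  0.0228]), [np.float64(0.00019315551352655605), np.float64(0.00019315551352663054)]) [[ 0.4167 -0.0473  0.022 ]] [[ 0.4162 -0.0464  0.022 ]]
  yaw deg 162.33711064130225 0.06345287503504216
  yaw deg 163.199722314106 0.09738720744702725
yellow [333.49   261.2264] 349 [202.6194 244.8704] 247
(array([ 0.4016, -0.2145,  0.0347]), [np.float64(0.001983286093237106), np.float64(0.001983286093237149)]) [[ 0.4024 -0.214   0.022 ]] [[ 0.3886 -0.2099  0.022 ]]
  yaw deg 170.70596537573283 0.0630975454800344
  yaw deg 169.25184750726464 0.06639946099282422
hoop L,R [[0.4243 0.3319 0.115 ]] [[0.4224 0.1912 0.059 ]]
jar top [[0.5275 0.1505 0.055 ]]
foot t [[0.6742 0.2673 0.012 ]] foot s [[0.6812 0.2604 0.012 ]]
post base [[0.6685 0.267  0.012 ]] [[0.6782 0.2661 0.012 ]]
tip (array([0.6002, 0.2836, 0.2857]), [np.float64(0.0013657652701151914), np.float64(0.0013657652701153911)])
post top (array([0.6747, 0.2656, 0.2626]), [np.float64(0.00033257266217298474), np.float64(0.0003325726621729465)])
hook tip t at .275 [[0.6014 0.2871 0.275 ]]
post top t .26 [[0.6745 0.2657 0.26  ]]
bend t .24 [[0.6094 0.2858 0.24  ]]
ejector top corners [[ 0.7027 -0.1801  0.05  ]
 [ 0.6953 -0.2582  0.05  ]
 [ 0.5909 -0.2454  0.05  ]
 [ 0.5994 -0.1695  0.05  ]]
ejector top corners s [[ 0.5967 -0.2439  0.05  ]
 [ 0.6072 -0.1728  0.05  ]
 [ 0.7071 -0.1787  0.05  ]
 [ 0.6983 -0.2542  0.05  ]]
pad [[ 0.5542 -0.184   0.066 ]
 [ 0.552  -0.2238  0.066 ]
 [ 0.5262 -0.2199  0.066 ]
 [ 0.5271 -0.1815  0.066 ]]
pad s [[ 0.5191 -0.2122  0.066 ]
 [ 0.5293 -0.1794  0.066 ]
 [ 0.5586 -0.1867  0.066 ]
 [ 0.5535 -0.2199  0.066 ]]
```

```bash
python3 - <<'E'
from h import *
import pickle
s,t=pickle.load(open("f0.pkl","rb"))
crop(t,"t_rack",205,145,300,195,8)
crop(s,"s_rack",295,225,375,300,8)
print(onz(t,[[137,261.5],[177,264.5]],.005))
m=mask(t,(100,120,30),(130,255,255)); m[:, :100]=0;m[:235]=0;m[265:]=0;m[:,190:]=0
ys,xs=np.nonzero(m)
for x in (118,120,125,140,150,160,170,174,177):
    y=ys[xs==x]; print(x,y.min(),y.max(),end=" | ")
print(xs.min(),xs.max())
ms=mask(s,(100,120,30),(130,255,255))
ms[:120]=0;ms[190:]=0;ms[:,:320]=0;ms[:,375:]=0
c,_=cv2.findContours(ms,cv2.RETR_EXTERNAL,cv2.CHAIN_APPROX_NONE)
c=max(c,key=len); print(cv2.boundingRect(c))
E
```

```text
[[0.3926 0.3197 0.005 ]
 [0.387  0.2071 0.005 ]]
118 245 253 | 120 245 253 | 125 245 254 | 140 246 255 | 150 246 256 | 160 247 256 | 170 248 257 | 174 248 256 | 177 248 256 | 117 177
(329, 138, 40, 47)
```

View pics/t_rack.png

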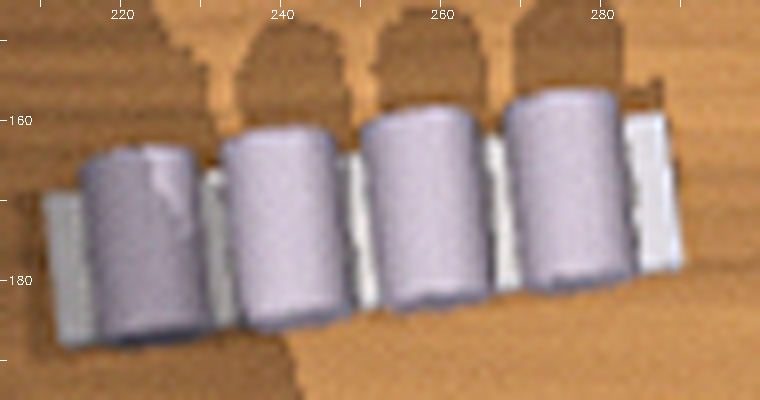

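View pics/s_rack.png

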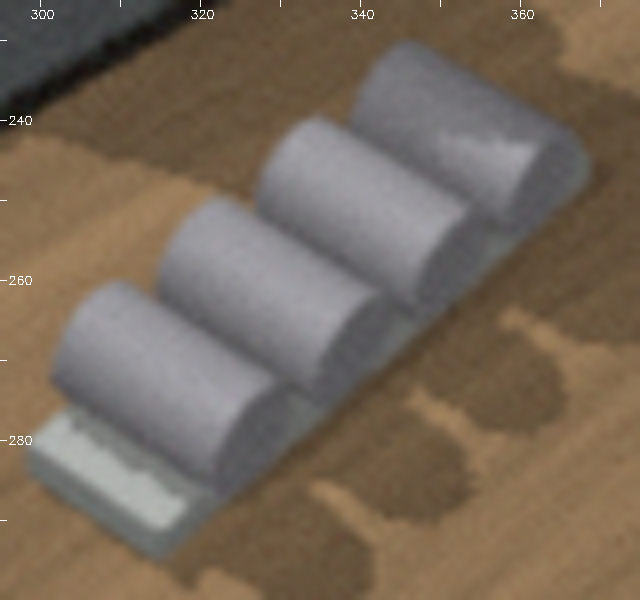

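```bash
python3 - <<'E'
from h import *
import pickle
s,t=pickle.load(open("f0.pkl","rb"))
P=onz(t,[[210.5,169.3],[213,188],[290,178.3],[287.5,159.3]],.014);print(P)
print(P.mean(0)); 
e=(P[0]+P[1]-P[2]-P[3])/2; print("len",np.linalg.norm(e),"yaw",np.degrees(np.arctan2(-e[0],e[1])))
d=(P[0]+P[3]-P[1]-P[2])/2; print("w",np.linalg.norm(d),"yaw",np.degrees(np.arctan2(d[1],d[0])))
c=P.mean(0);yaw=np.arctan2(-e[0],e[1])
X=np.array([np.cos(yaw),np.sin(yaw),0]);Y=np.array([-np.sin(yaw),np.cos(yaw),0])
for f,n in((t,"t"),(s,"s")):
    g=dict(f);g["frame"]=f["frame"].copy()
    pts=[]
    for y in(-.072,-.024,.024,.072):
        for x in(-.031,.031): 
            for a in np.linspace(0,2*np.pi,24): pts.append([c[0],c[1],.028]+X*x+Y*(y+.02*np.cos(a))+np.array([0,0,.02*np.sin(a)]))
    S=8; x0,y0,x1,y1=(205,145,300,195) if n=="t" else (295,225,375,300)
    im=cv2.resize(f["frame"][y0:y1,x0:x1,::-1],None,fx=S,fy=S,interpolation=cv2.INTER_CUBIC)
    for p in proj(f,pts): cv2.circle(im,tuple(int(v) for v in (p+.5-[x0,y0])*S),1,(0,0,255),-1)
    cv2.imwrite(f"pics/ov_{n}.png",im)
E
```

```text
[[ 0.6478  0.1207  0.014 ]
 [ 0.5961  0.1122  0.014 ]
 [ 0.6242 -0.0973  0.014 ]
 [ 0.6766 -0.09    0.014 ]]
[0.6362 0.0114 0.014 ]
len 0.21199793555259672 yaw 7.7124600158876335
w 0.05272138224618186 yaw 8.620524529316523
```

View pics/ov_t.png

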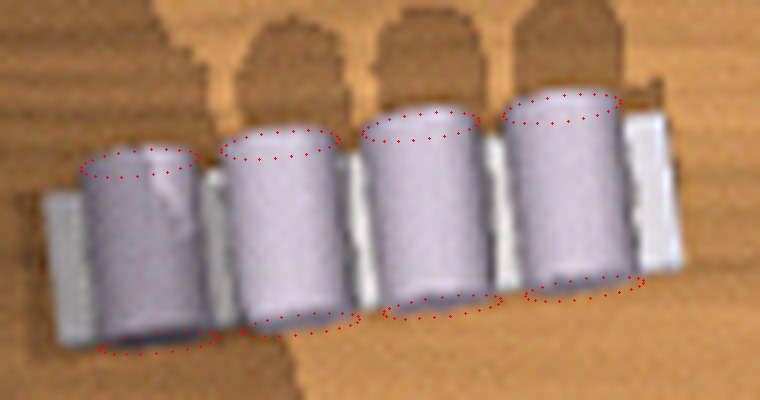

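View pics/ov_s.png

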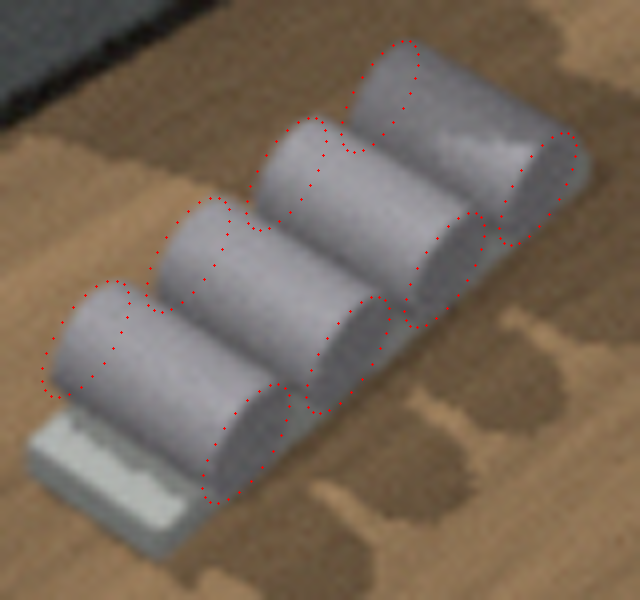

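```bash
sed -i 's/px=np.array(px,float).reshape(-1,1,2)/px=np.array(px,float).reshape(-1,1,2)/' h.py; cat > ov.py <<'E'
from h import *
def ov(f,name,pts,x0,y0,x1,y1,S):
    im=cv2.resize(f["frame"][y0:y1,x0:x1,::-1],None,fx=S,fy=S,interpolation=cv2.INTER_CUBIC)
    for p in proj(f,pts): cv2.circle(im,tuple(int(v) for v in (p+.5-[x0,y0])*S),1,(0,0,255),-1)
    cv2.imwrite(f"pics/{name}.png",im)
def cyl(c,yaw,L,r,xs=(-.5,.5),n=36):
    X=np.array([np.cos(yaw),np.sin(yaw),0]);Y=np.array([-np.sin(yaw),np.cos(yaw),0])
    return [np.array(c)+X*x*L+Y*r*np.cos(a)+np.array([0,0,r*np.sin(a)]) for x in xs for a in np.linspace(0,2*np.pi,n)]
E
python3 - <<'E'
from ov import *
import pickle
s,t=pickle.load(open("f0.pkl","rb"))
c=np.array([.6378,.0128,0]);yaw=np.radians(7.3)
Y=np.array([-np.sin(yaw),np.cos(yaw),0])
pts=sum([cyl(c+Y*y+[0,0,.028],yaw,.062,.02) for y in(-.072,-.024,.024,.072)],[])
ov(t,"ov_t2",pts,205,145,300,195,8); ov(s,"ov_s2",pts,295,225,375,300,8)
h=lambda L:np.array(L)-.5
print("hoop L,R",onz(t,[117,249],.115),onz(t,[177.5,251.3],.059))
print("tip", tri(t,h([112.5,167.5]),s,h([412,123])))
print("post top", tri(t,h([126,136]),s,h([429.5,147])),onz(t,h([126.5,136.5]),.26),onz(s,h([429.5,147]),.26))
print("tip",onz(t,h([112.5,167.5]),.27))
E2=onz(t,h([[321.5,147],[351,150],[346.5,189],[317.5,185.5]]),.05);print("ej",E2.mean(0))
E3=onz(s,h([[239.5,293],[267.5,280.5],[294,308.5],[264,324]]),.05);print(E3.mean(0))
e=(E2[0]+E2[1]-E2[2]-E2[3]);print(np.degrees(np.arctan2(e[1],e[0])))
e=(E2[0]-E2[1]-E2[2]+E2[3]);print(np.degrees(np.arctan2(-e[0],e[1])))
e=(E3[2]+E3[3]-E3[0]-E3[1]);print(np.degrees(np.arctan2(e[1],e[0])))
e=(E3[1]-E3[0]+E3[2]-E3[3]);print(np.degrees(np.arctan2(-e[0],e[1])))
hc=[.4248,.263,.087]
hp=cyl(hc,np.radians(-1),.024,.075)+cyl(hc,np.radians(-1),.024,.065)
ov(t,"ov_t3",hp,100,220,200,280,8); ov(s,"ov_s3",hp,320,125,380,195,8)
E
cd pics; python3 -c "
import cv2,numpy as np
a=[cv2.imread(f) for f in('ov_t2.png','ov_t3.png','ov_s2.png','ov_s3.png')]
def row(x,y):
    h=max(x.shape[0],y.shape[0]);p=lambda i:cv2.copyMakeBorder(i,0,h-i.shape[0],0,8,0)
    return np.hstack([p(x),p(y)])
for n,r in(('c1',row(a[0],a[1])),('c2',row(a[2],a[3]))):
    cv2.imwrite(n+'.png',r[:, :] if r.shape[1]<=800 else cv2.resize(r,(800,int(r.shape[0]*800/r.shape[1]))))
"
```

```text
hoop L,R [[0.4256 0.3332 0.115 ]] [[0.4229 0.1926 0.059 ]]
tip (array([0.6002, 0.283 , 0.2877]), [np.float64(0.0002615463422025648), np.float64(0.00026154634220272946)])
post top (array([0.6745, 0.265 , 0.2646]), [np.float64(0.0014348611452662525), np.float64(0.0014348611452662094)]) [[0.6756 0.2669 0.26  ]] [[0.6703 0.2695 0.26  ]]
tip [[0.6035 0.2905 0.27  ]]
ej [ 0.6484 -0.212   0.05  ]
[ 0.6505 -0.2124  0.05  ]
-6.409107945330843
-5.942155214939994
-4.605796602685189
-7.470054912964493
```

View pics/ov_t2.png

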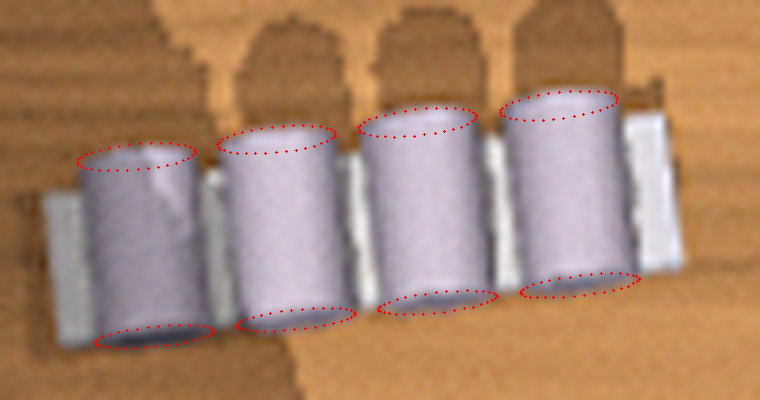

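View pics/ov_t3.png

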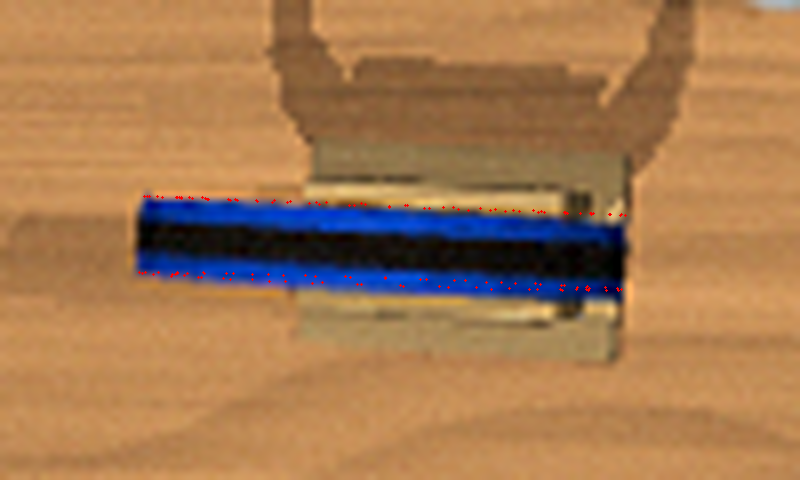

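View pics/ov_s2.png

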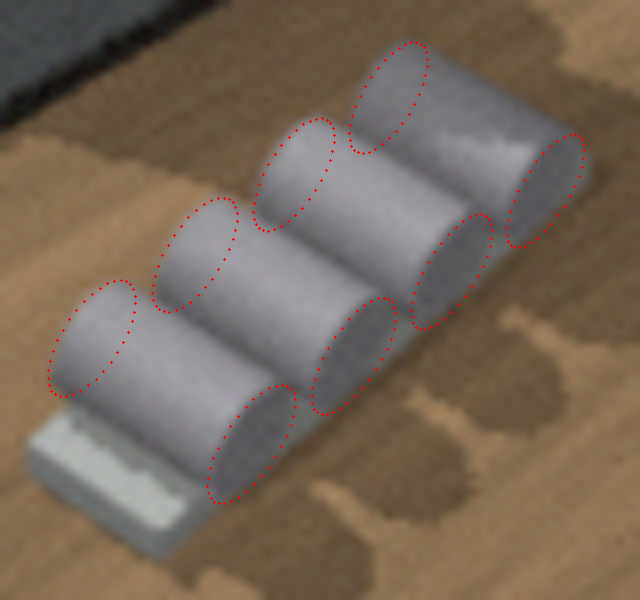

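View pics/ov_s3.png

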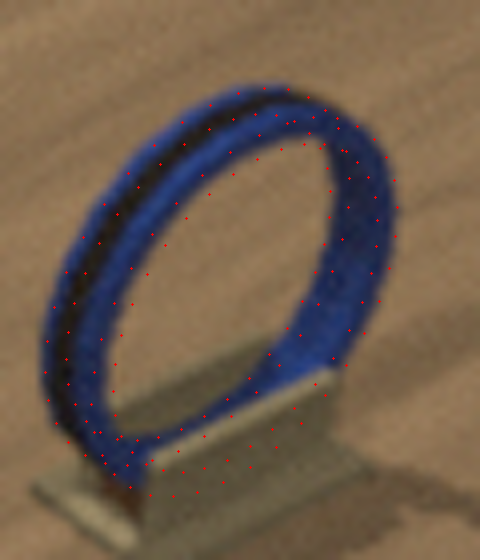

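```bash
cat > plan.py <<'E'
import sys
from h import *
def plan(x,y,z,yaw):
    o=r.get_obs(); p=np.array(o["tcp_pos"]); M=R.from_rotvec(o["orientation"])
    T=R.from_euler("zx",[yaw,180],degrees=True)
    d=(M.inv()*T).as_rotvec()/np.radians(5)
    # shift in tool frame at present and at target orientation
    D=np.array([x,y,z])-p
    print("clk %.2f"%o["clock"],"pos",p,"yaw",M.as_euler("zyx",degrees=True)[0].round(2),"w %.4f"%o["grip_width"],"F",np.array(o["contact_force"]).round(1))
    print("shift now-frame",M.inv().apply(D),"target-frame",T.inv().apply(D),"turn units",d)
if __name__=="__main__": plan(*map(float,sys.argv[1:5]))
E
python3 plan.py 0.4216 0.213 0.23 -1.8
```

```text
clk 0.20 pos [0.2445 0.6288 0.2307] yaw -68.75 w 0.0855 F [ 0.8  0.3 -1. ]
shift now-frame [-0.3233  0.3158  0.0011] target-frame [0.164  0.4211 0.0007] turn units [ 0.0084  0.0113 13.3903]
```

```bash
sed -i 's/from_euler("zx",\[yaw,180\]/from_euler("xz",[180,yaw]/; s/M.as_euler("zyx",degrees=True)\[0\].round(2)/np.degrees(np.arctan2(*M.as_matrix()[[1,0],0])).round(2)/' plan.py
python3 plan.py 0.4216 0.213 0.23 -1.8
```

```text
clk 0.20 pos [0.2445 0.6288 0.2307] yaw 68.75 w 0.0855 F [ 0.8  0.3 -1. ]
shift now-frame [-0.3233  0.3158  0.0011] target-frame [0.1901 0.41   0.0007] turn units [ 0.0088  0.0111 14.1103]
```

Emit:
send_rows(
  series=[
    [[0,0,0],[0,0,1]],
    [[0,0,0],[0,0,1]],
    [[0,0,0],[0,0,1]],
    [[0,0,0],[0,0,1]],
    [[0,0,0],[0,0,1]],
    [[0,0,0],[0,0,1]],
    [[0,0,0],[0,0,1]],
    [[0,0,0],[0,0,1]],
    [[0,0,0],[0,0,1]],
    [[0,0,0],[0,0,1]],
    [[0,0,0],[0,0,1]],
    [[0,0,0],[0,0,1]],
    [[0,0,0],[0,0,1]],
    [[0,0,0],[0,0,1]],
    [[0,0,0],[0,0,0.11]],
  ],
  fingers=0,
)

```text
clock: 2.08
tcp_pos: [0.2444, 0.629, 0.231]
orientation: [3.141, -0.049, -0.0]
contact_force: [-0.3, -0.8, -0.6]
grip_width: 0.085
```

Emit:
send_rows(
  series=[
    [[0.019,0.041,0],[0,0,0]],
    [[0.019,0.041,0],[0,0,0]],
    [[0.019,0.041,0],[0,0,0]],
    [[0.019,0.041,0],[0,0,0]],
    [[0.019,0.041,0],[0,0,0]],
    [[0.019,0.041,0],[0,0,0]],
    [[0.019,0.041,0],[0,0,0]],
    [[0.019,0.041,0],[0,0,0]],
    [[0.019,0.041,0],[0,0,0]],
    [[0.019,0.041,0],[0,0,0]],
    [[0,0,0],[0,0,0]],
    [[0,0,0],[0,0,0]],
  ],
)

```text
clock: 3.58
tcp_pos: [0.4215, 0.2138, 0.2314]
orientation: [-3.141, 0.048, -0.0]
contact_force: [0.3, 0.6, -0.1]
grip_width: 0.0849
```

```bash
python3 plan.py 0.4216 0.213 0.118 -1.8
```

```text
clk 3.58 pos [0.4215 0.2138 0.2314] yaw -1.74 w 0.0849 F [ 0.3  0.6 -0.1]
shift now-frame [0.0001 0.0009 0.1134] target-frame [0.0001 0.0008 0.1134] turn units [-0.006  -0.      0.0116]
```

Emit:
send_rows(
  series=[
    [[0,0,0.03],[0,0,0]],
    [[0,0,0.03],[0,0,0]],
    [[0,0,0.03],[0,0,0]],
    [[0,0,0.0234],[0,0,0]],
    [[0,0,0],[0,0,0]],
    [[0,0,0],[0,0,0]],
  ],
)

```text
clock: 4.32
tcp_pos: [0.4219, 0.2144, 0.1186]
orientation: [-3.141, 0.047, -0.001]
contact_force: [0.4, -0.0, -0.7]
grip_width: 0.0855
```

```bash
python3 - <<'E'
from h import *
s=grab_frame("scene");t=grab_frame("top")
crop(s,"s_grip",280,60,420,210,4);crop(t,"t_grip",90,200,220,280,4)
E
```

```text
(no output)
```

View pics/s_grip.png

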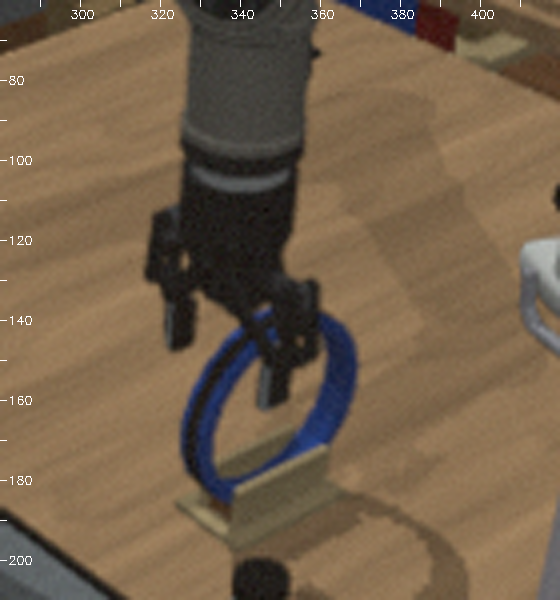

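Emit:
send_rows(
  series=[
    [[0,0,0],[0,0,0]],
    [[0,0,0],[0,0,0]],
    [[0,0,0],[0,0,0]],
    [[0,0,0],[0,0,0]],
    [[0,0,0],[0,0,0]],
    [[0,0,0],[0,0,0]],
    [[0,0,0],[0,0,0]],
    [[0,0,0],[0,0,0]],
    [[0,0,0],[0,0,0]],
    [[0,0,0],[0,0,0]],
  ],
  fingers=255,
  grip_force=90,
)

```text
clock: 5.68
tcp_pos: [0.4218, 0.2133, 0.1181]
orientation: [-3.141, 0.05, -0.0]
contact_force: [-0.9, -1.9, 5.7]
grip_width: 0.022
```

Emit:
send_rows(
  series=[
    [[0,0,-0.01],[0,0,0]],
    [[0,0,-0.02],[0,0,0]],
    [[0,0,-0.02],[0,0,0]],
    [[0,0,-0.03],[0,0,0]],
    [[0,0,-0.03],[0,0,0]],
    [[0,0,-0.03],[0,0,0]],
    [[0,0,0],[0,0,0]],
    [[0,0,0],[0,0,0]],
  ],
)

```text
clock: 6.68
tcp_pos: [0.421, 0.2131, 0.2571]
orientation: [3.141, -0.049, -0.002]
contact_force: [-0.4, 0.4, -2.4]
grip_width: 0.0225
```

```bash
python3 - <<'E'
from h import *
s=grab_frame("scene");t=grab_frame("top")
crop(s,"s_lift",280,30,420,180,4);crop(t,"t_lift",60,200,220,300,5)
E
```

```text
(no output)
```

View pics/s_lift.png

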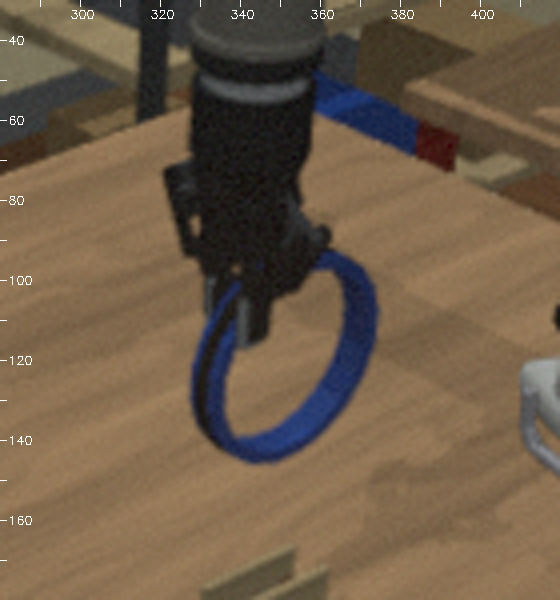

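View pics/t_lift.png

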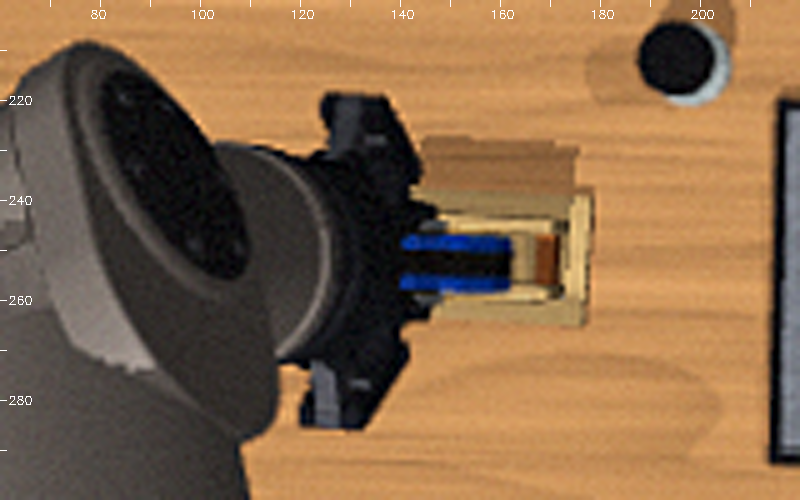

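```bash
python3 - <<'E'
from ov import *
s=grab_frame("scene");t=grab_frame("top")
c=[.4215,.2628,.2262];y=np.radians(-1.8)
ov(s,"ov_s4",cyl(c,y,.024,.075)+cyl(c,y,.024,.065),310,80,385,155,8)
E
```

```text
(no output)
```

View pics/ov_s4.png

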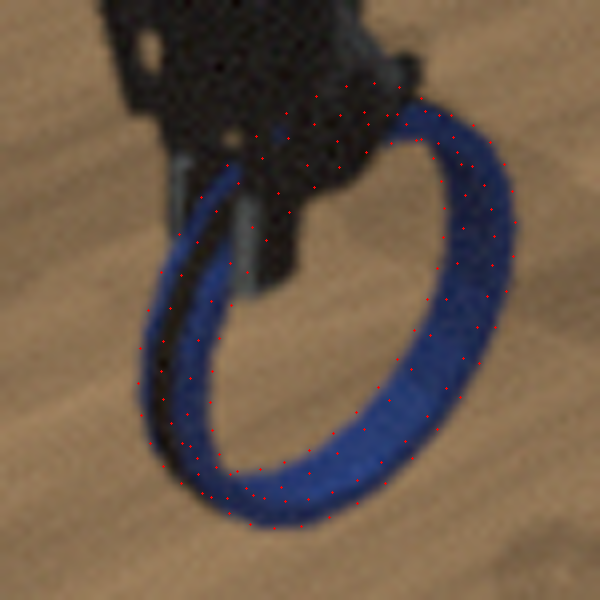

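```bash
cat > hk.py <<'E'
from ov import *
import pickle
s,t=pickle.load(open("f0.pkl","rb"))
post=np.array([.6748,.2665,0]);yaw=np.radians(-16.5)
X=np.array([np.cos(yaw),np.sin(yaw),0]);seat=post-.036*X+[0,0,.245]
def seg(a,b,rr):
    return [a+(b-a)*k+np.array([rr*np.cos(q),rr*np.sin(q),0]) if abs((b-a)[2])>1e-6 else a+(b-a)*k+rr*(np.cos(q)*np.array([-np.sin(yaw),np.cos(yaw),0])+np.sin(q)*np.array([0,0,1])) for k in np.linspace(0,1,12) for q in np.linspace(0,6.28,16)]
tb=seat-.040*X+[0,0,-.005];tt=tb+[0,0,.035]
pts=seg(post,post+[0,0,.26],.008)+seg(post+[0,0,.24],tb,.005)+seg(tb,tt,.005)
print(seat,tt)
ov(t,"ov_t5",pts,100,120,190,190,8);ov(s,"ov_s5",pts,395,110,455,235,5)
E
python3 hk.py
```

```text
[0.6403 0.2767 0.245 ] [0.6019 0.2881 0.275 ]
```

View pics/ov_t5.png

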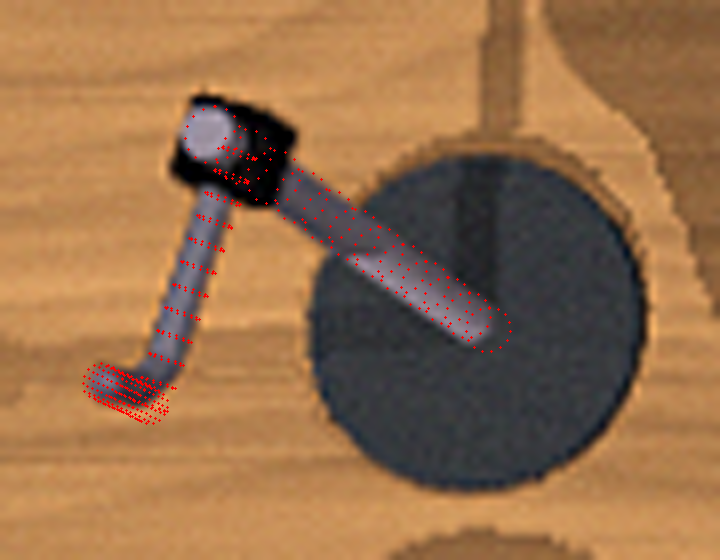

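View pics/ov_s5.png

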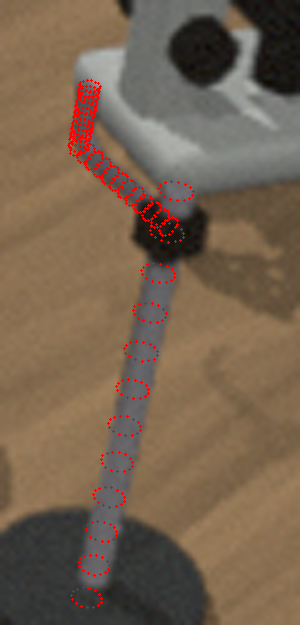

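Emit:
send_rows(
  series=[
    [[0,0,0],[0,0,0.5]],
    [[0,0,0],[0,0,0.5]],
    [[0,0,0],[0,0,0.5]],
    [[0,0,0],[0,0,0.5]],
    [[0,0,0],[0,0,0.5]],
    [[0,0,0],[0,0,0.3]],
    [[0,0,0],[0,0,0]],
  ],
)

```text
clock: 7.75
tcp_pos: [0.4215, 0.2133, 0.2576]
orientation: [3.111, -0.431, -0.001]
contact_force: [0.1, -0.8, -2.1]
grip_width: 0.0225
```

```bash
python3 plan.py 0.5486 0.252 0.257 -15.8
```

```text
clk 7.75 pos [0.4215 0.2133 0.2576] yaw -15.78 w 0.0225 F [ 0.1 -0.8 -2.1]
shift now-frame [ 0.1118 -0.0718  0.0005] target-frame [ 0.1118 -0.0719  0.0006] turn units [0.0073 0.0037 0.0036]
```

Emit:
send_rows(
  series=[
    [[0.01,-0.012,0],[0,0,0]],
    [[0.02,-0.012,0],[0,0,0]],
    [[0.02,-0.012,0],[0,0,0]],
    [[0.02,-0.012,0],[0,0,0]],
    [[0.02,-0.012,0],[0,0,0]],
    [[0.0218,-0.0118,0],[0,0,0]],
    [[0,0,0],[0,0,0]],
    [[0,0,0],[0,0,0]],
    [[0,0,0],[0,0,0]],
  ],
)

```text
clock: 8.88
tcp_pos: [0.5483, 0.2521, 0.2578]
orientation: [-3.112, 0.431, 0.001]
contact_force: [0.9, -0.9, -1.7]
grip_width: 0.0225
```

```bash
python3 plan.py 0.6275 0.2297 0.257 -15.8; python3 - <<'E'
from ov import *
s=grab_frame("scene");t=grab_frame("top")
o=r.get_obs();p=np.array(o["tcp_pos"]);y=np.radians(-15.8)
c=p+[-np.sin(y)*.0497,np.cos(y)*.0497,-.0305];print(c)
pts=cyl(c,y,.024,.075)+cyl(c,y,.024,.065)
ov(s,"ov_s6",pts,350,60,450,180,5);ov(t,"ov_t6",pts,80,110,220,240,5)
E
```

```text
clk 8.88 pos [0.5483 0.2521 0.2578] yaw -15.77 w 0.0225 F [ 0.9 -0.9 -1.7]
shift now-frame [0.0823 0.0001 0.0008] target-frame [0.0823 0.     0.0008] turn units [-0.0002  0.0059  0.0062]
[0.5619 0.2999 0.2275]
```

View pics/ov_s6.png

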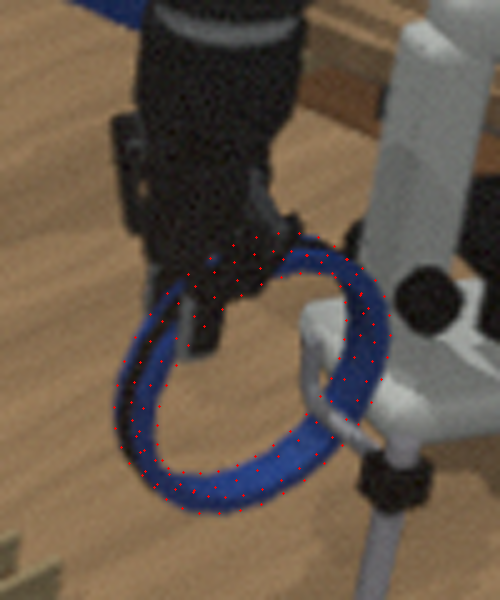

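View pics/ov_t6.png

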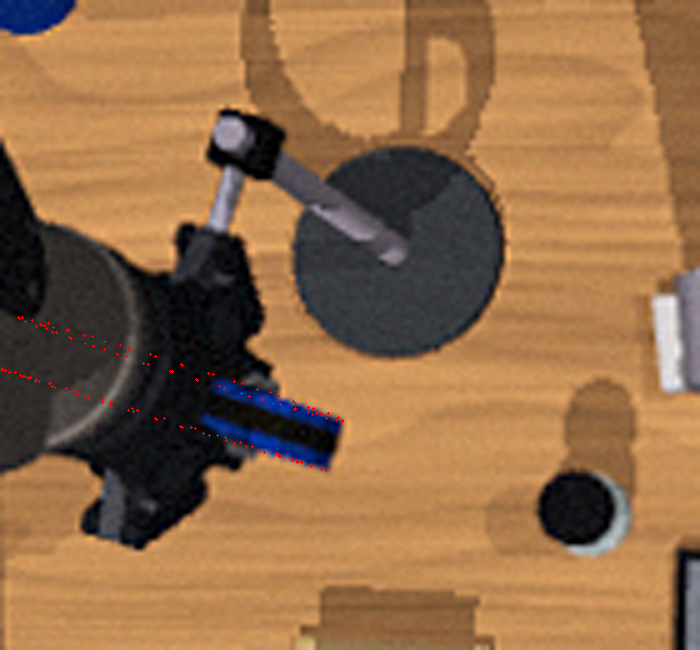

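Emit:
send_rows(
  series=[
    [[0.01,0,0],[0,0,0]],
    [[0.015,0,0],[0,0,0]],
    [[0.015,0,0],[0,0,0]],
    [[0.015,0,0],[0,0,0]],
    [[0.015,0,0],[0,0,0]],
    [[0.012,0,0],[0,0,0]],
    [[0,0,0],[0,0,0]],
    [[0,0,0],[0,0,0]],
  ],
)

```text
clock: 9.98
tcp_pos: [0.6273, 0.2299, 0.2577]
orientation: [-3.112, 0.431, 0.001]
contact_force: [0.1, -0.6, -1.8]
grip_width: 0.0223
```

Emit:
send_rows(
  series=[
    [[0,0,0.01],[0,0,0]],
    [[0,0,0.01],[0,0,0]],
    [[0,0,0.01],[0,0,0]],
    [[0,0,0.008],[0,0,0]],
    [[0,0,0],[0,0,0]],
    [[0,0,0],[0,0,0]],
  ],
)

```text
clock: 10.72
tcp_pos: [0.6279, 0.2297, 0.2202]
orientation: [-3.112, 0.432, -0.001]
contact_force: [-0.6, 0.6, -2.2]
grip_width: 0.0219
```

```bash
python3 plan.py 0.6275 0.2297 0.2105 -15.8; python3 - <<'E'
from h import *
s=grab_frame("scene");t=grab_frame("top")
crop(s,"s7",370,80,470,200,5)
E
```

```text
clk 10.72 pos [0.6279 0.2297 0.2202] yaw -15.8 w 0.0219 F [-0.6  0.6 -2.2]
shift now-frame [-0.0004  0.0001  0.0097] target-frame [-0.0004  0.0001  0.0097] turn units [-0.0033 -0.0043 -0.0002]
```

View pics/s7.png

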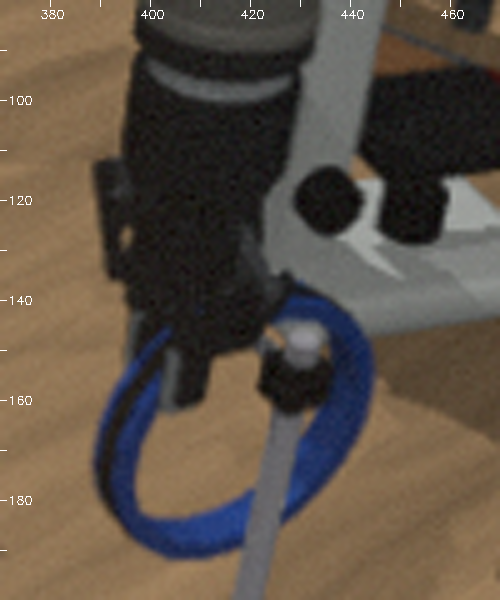

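Emit:
send_rows(
  series=[
    [[0,0,0.004],[0,0,0]],
    [[0,0,0.003],[0,0,0]],
    [[0,0,0.001],[0,0,0]],
    [[0,0,0],[0,0,0]],
  ],
)

```text
clock: 11.32
tcp_pos: [0.6276, 0.2297, 0.2118]
orientation: [3.112, -0.432, -0.0]
contact_force: [0.0, -0.2, -1.8]
grip_width: 0.0222
```

Emit:
send_rows(
  series=[
    [[0,0,0.001],[0,0,0]],
    [[0,0,0.0005],[0,0,0]],
    [[0,0,0],[0,0,0]],
  ],
)

```text
clock: 11.7
tcp_pos: [0.6279, 0.2298, 0.2111]
orientation: [-3.111, 0.432, -0.001]
contact_force: [-2.2, 0.4, 3.7]
grip_width: 0.0224
```

Emit:
send_rows(
  series=[
    [[0,0,0],[0,0,0]],
    [[0,0,0],[0,0,0]],
    [[0,0,0],[0,0,0]],
    [[0,0,0],[0,0,0]],
    [[0,0,0],[0,0,0]],
    [[0,0,0],[0,0,0]],
    [[0,0,0],[0,0,0]],
    [[0,0,0],[0,0,0]],
  ],
  fingers=110,
)

```text
clock: 12.7
tcp_pos: [0.6277, 0.2297, 0.2104]
orientation: [-3.112, 0.432, 0.0]
contact_force: [-0.4, -0.7, -0.7]
grip_width: 0.0487
```

```bash
python3 - <<'E'
from h import *
s=grab_frame("scene");t=grab_frame("top")
crop(s,"s8",370,80,470,200,5);crop(t,"t8",80,110,220,240,5)
E
```

```text
(no output)
```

View pics/s8.png

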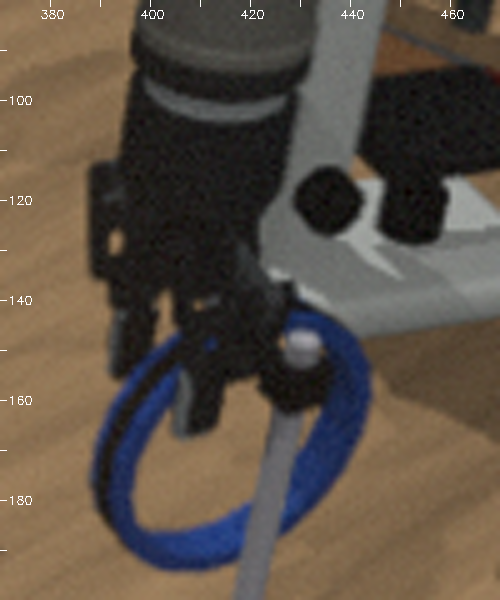

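View pics/t8.png

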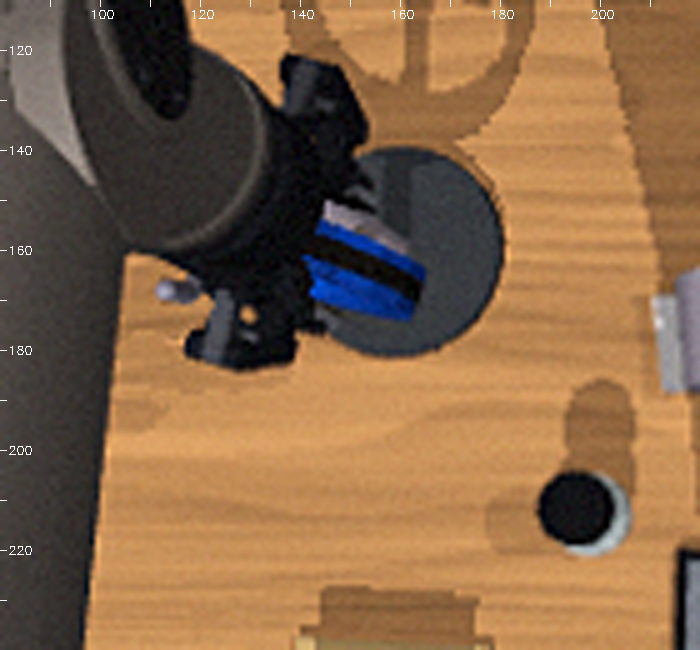

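Emit:
send_rows(
  series=[
    [[0,0,-0.01],[0,0,0]],
    [[0,0,-0.015],[0,0,0]],
    [[0,0,-0.02],[0,0,0]],
    [[0,0,-0.03],[0,0,0]],
    [[0,0,-0.03],[0,0,0]],
    [[0,0,-0.02],[0,0,0]],
    [[0,0,0],[0,0,0]],
  ],
)

```text
clock: 13.68
tcp_pos: [0.6288, 0.2297, 0.3385]
orientation: [-3.109, 0.432, -0.006]
contact_force: [0.3, 0.2, -0.1]
grip_width: 0.0486
```

```bash
python3 - <<'E'
from h import *
s=grab_frame("scene")
crop(s,"s9",370,80,470,240,4)
crop(s,"s9b",120,180,380,340,3)
E
python3 plan.py 0.54 -0.2 0.2 84
```

```text
clk 13.72 pos [0.628  0.2297 0.3367] yaw -15.8 w 0.0488 F [ 0.6  0.8 -0.6]
shift now-frame [0.0321 0.4377 0.1361] target-frame [-0.4366 -0.0426  0.1367] turn units [  0.0019  -0.0294 -19.9602]
```

View pics/s9.png

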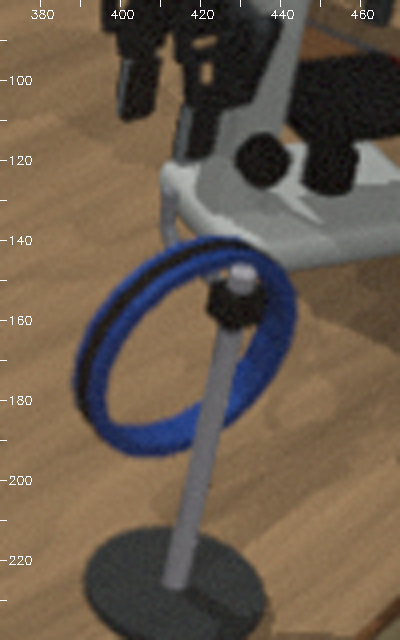

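View pics/s9b.png

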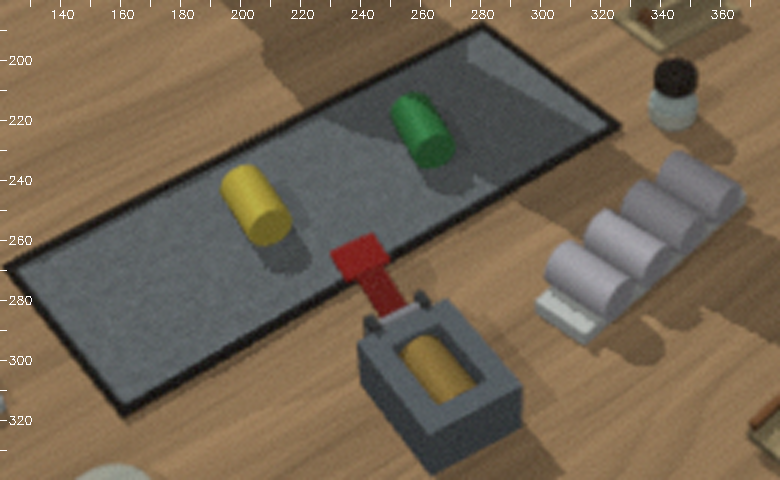

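Emit:
send_rows(
  series=[
    [[0,0.02,0],[0,0,0]],
    [[0,0.03,0],[0,0,0]],
    [[0,0.03,0],[0,0,0]],
    [[0,0,0],[0,0,-1]],
    [[0,0,0],[0,0,-0.95]],
    [[0,0,0],[0,0,0]],
  ],
  fingers=255,
)

```text
clock: 14.48
tcp_pos: [0.6051, 0.1511, 0.3346]
orientation: [3.136, -0.169, -0.002]
contact_force: [0.2, -1.0, -1.2]
grip_width: 0.0001
```

```bash
python3 plan.py 0.5405 -0.2005 0.1 -6
```

```text
clk 14.47 pos [0.6051 0.1511 0.3346] yaw -6.16 w 0.0001 F [ 0.2 -1.  -1.2]
shift now-frame [-0.0261  0.3563  0.235 ] target-frame [-0.0275  0.3565  0.2346] turn units [ 0.0095  0.0172 -0.033 ]
```

Emit:
send_rows(
  series=[
    [[-0.003,0.036,0.023],[0,0,0]],
    [[-0.003,0.036,0.023],[0,0,0]],
    [[-0.003,0.036,0.023],[0,0,0]],
    [[-0.003,0.036,0.023],[0,0,0]],
    [[-0.003,0.036,0.023],[0,0,0]],
    [[-0.003,0.036,0.023],[0,0,0]],
    [[-0.003,0.036,0.023],[0,0,0]],
    [[-0.002,0.036,0.023],[0,0,0]],
    [[-0.002,0.036,0.023],[0,0,0]],
    [[-0.002,0.032,0.023],[0,0,0]],
    [[0,0,0],[0,0,0]],
    [[0,0,0],[0,0,0]],
  ],
)

```text
clock: 15.98
tcp_pos: [0.5414, -0.1982, 0.1054]
orientation: [-3.137, 0.167, 0.001]
contact_force: [0.8, 0.6, 0.5]
grip_width: 0.0003
```

```bash
python3 plan.py 0.5405 -0.2005 0.04 -6
```

```text
clk 15.97 pos [ 0.5414 -0.1982  0.1054] yaw -6.11 w 0.0003 F [0.8 0.6 0.5]
shift now-frame [-0.0006  0.0024  0.0654] target-frame [-0.0006  0.0024  0.0654] turn units [-0.0029  0.0048 -0.0222]
```

Emit:
send_rows(
  series=[
    [[-0.0006,0.0024,0.02],[0,0,0]],
    [[0,0,0.015],[0,0,0]],
    [[0,0,0.01],[0,0,0]],
    [[0,0,0.01],[0,0,0]],
    [[0,0,0.006],[0,0,0]],
    [[0,0,0.004],[0,0,0]],
    [[0,0,0],[0,0,0]],
  ],
)

```text
clock: 16.85
tcp_pos: [0.5392, -0.2, 0.0396]
orientation: [-3.136, 0.165, 0.005]
contact_force: [-3.8, 0.6, 5.5]
grip_width: 0.0003
```

Emit:
send_rows(
  series=[
    [[0,0,0.003],[0,0,0]],
    [[0,0,0.003],[0,0,0]],
    [[0,0,0.002],[0,0,0]],
    [[0,0,0],[0,0,0]],
  ],
)

```text
clock: 17.35
tcp_pos: [0.5404, -0.2002, 0.0334]
orientation: [-3.135, 0.166, 0.001]
contact_force: [-6.7, 3.2, 21.7]
grip_width: 0.0002
```

Emit:
send_rows(
  series=[
    [[0,0,0.001],[0,0,0]],
    [[0,0,0],[0,0,0]],
    [[0,0,0],[0,0,0]],
  ],
)

```text
clock: 17.73
tcp_pos: [0.5404, -0.2002, 0.0332]
orientation: [-3.135, 0.166, 0.0]
contact_force: [-7.9, 4.7, 28.7]
grip_width: -0.0002
```

Emit:
send_rows(
  series=[
    [[0,0,-0.02],[0,0,0]],
    [[0,0,-0.04],[0,0,0]],
    [[0,0,-0.04],[0,0,0]],
    [[-0.05,0,-0.05],[0,0,0]],
    [[-0.05,0,-0.03],[0,0,0]],
    [[-0.03,0,0],[0,0,0]],
    [[0,0,0],[0,0,0]],
  ],
  fingers=0,
)

```text
clock: 18.6
tcp_pos: [0.4155, -0.1871, 0.2057]
orientation: [-3.135, 0.167, -0.001]
contact_force: [-0.2, -0.2, 0.1]
grip_width: 0.0852
```

```bash
python3 - <<'E'
from h import *
import pickle
s=grab_frame("scene");t=grab_frame("top");pickle.dump((s,t),open("f1.pkl","wb"))
crop(s,"s10",120,180,380,340,3);crop(t,"t10",200,130,420,300,3)
E
```

```text
(no output)
```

View pics/s10.png

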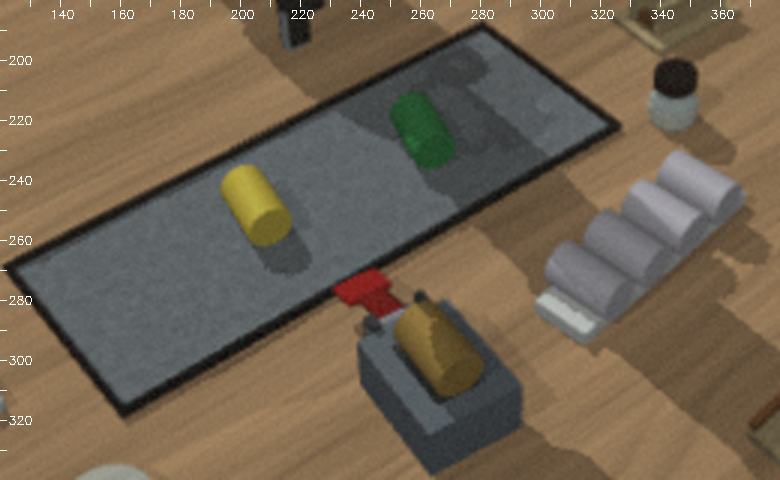

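View pics/t10.png

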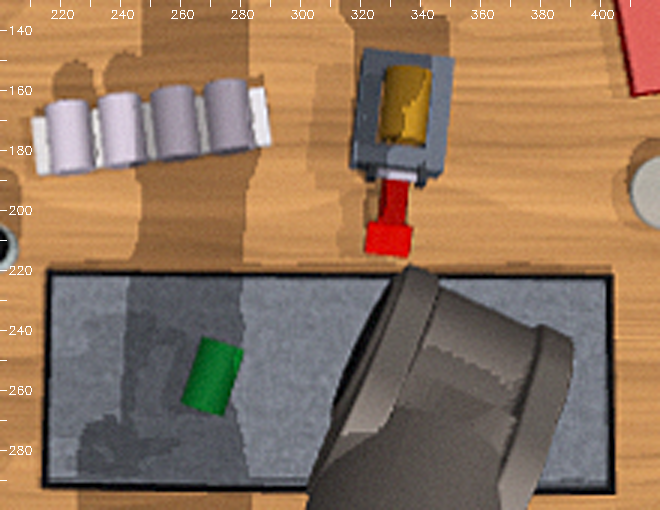

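```bash
python3 - <<'E'
from ov import *
import pickle
s,t=pickle.load(open("f1.pkl","rb"))
yaw=np.radians(-6)
c=[.6495,-.212,.067]
pts=cyl(c,yaw,.062,.02)
for x in(-.051,.051):
  for y in(-.04,.04): pts.append(np.array([.6495+x*np.cos(yaw)-y*np.sin(yaw),-.212+x*np.sin(yaw)+y*np.cos(yaw),.05]))
ov(s,"ov_s11",pts,230,270,305,340,8);ov(t,"ov_t11",pts,310,140,360,195,8)
E
```

```text
(no output)
```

View pics/ov_s11.png

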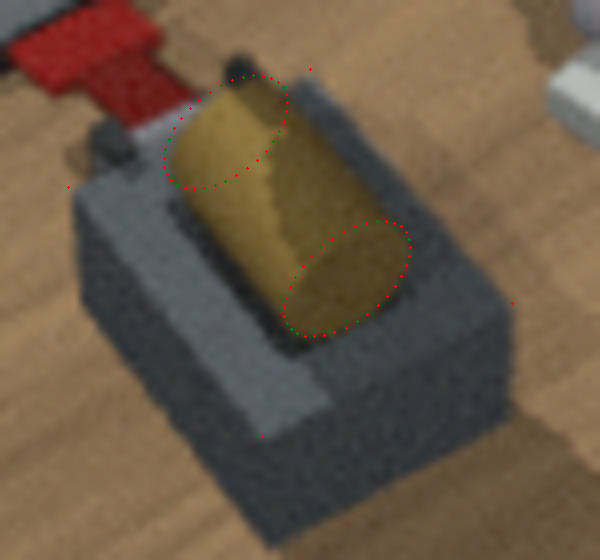

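View pics/ov_t11.png

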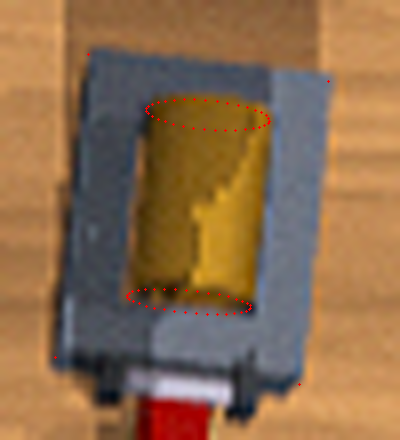

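```bash
python3 plan.py 0.649 -0.2125 0.12 -6
```

```text
clk 18.70 pos [ 0.4179 -0.1873  0.2057] yaw -6.0 w 0.0855 F [0.3 0.  0.1]
shift now-frame [0.2323 0.0009 0.086 ] target-frame [0.2324 0.0009 0.0857] turn units [-0.0028 -0.0133 -0.0007]
```

Emit:
send_rows(
  series=[
    [[0.02,0,0],[0,0,0]],
    [[0.04,0,0],[0,0,0]],
    [[0.04,0,0.01],[0,0,0]],
    [[0.04,0,0.02],[0,0,0]],
    [[0.04,0,0.02],[0,0,0]],
    [[0.03,0,0.02],[0,0,0]],
    [[0.0223,0.0009,0.016],[0,0,0]],
    [[0,0,0],[0,0,0]],
    [[0,0,0],[0,0,0]],
    [[0,0,0],[0,0,0]],
  ],
)

```text
clock: 19.95
tcp_pos: [0.6478, -0.2133, 0.1202]
orientation: [3.137, -0.167, 0.001]
contact_force: [-0.6, 0.7, 0.2]
grip_width: 0.0854
```

```bash
python3 plan.py 0.649 -0.2125 0.053 -6
```

```text
clk 19.95 pos [ 0.6478 -0.2133  0.1202] yaw -6.08 w 0.0854 F [-0.6  0.7  0.2]
shift now-frame [ 0.001  -0.0009  0.0672] target-frame [ 0.0011 -0.0009  0.0672] turn units [ 0.0001 -0.007  -0.0157]
```

Emit:
send_rows(
  series=[
    [[0.001,-0.0009,0.02],[0,0,0]],
    [[0,0,0.02],[0,0,0]],
    [[0,0,0.015],[0,0,0]],
    [[0,0,0.0122],[0,0,0]],
    [[0,0,0],[0,0,0]],
    [[0,0,0],[0,0,0]],
  ],
)

```text
clock: 20.7
tcp_pos: [0.6495, -0.2126, 0.0528]
orientation: [3.137, -0.166, 0.001]
contact_force: [0.2, -0.7, 0.1]
grip_width: 0.0855
```

Emit:
send_rows(
  series=[
    [[0,0,0],[0,0,0]],
    [[0,0,0],[0,0,0]],
    [[0,0,0],[0,0,0]],
    [[0,0,0],[0,0,0]],
    [[0,0,0],[0,0,0]],
    [[0,0,0],[0,0,0]],
    [[0,0,0],[0,0,0]],
  ],
  fingers=255,
  grip_force=50,
)

```text
clock: 21.58
tcp_pos: [0.65, -0.2125, 0.0527]
orientation: [3.137, -0.166, 0.003]
contact_force: [4.3, -1.2, 4.5]
grip_width: 0.0614
```

Emit:
send_rows(
  series=[
    [[0,0,-0.01],[0,0,0]],
    [[0,0,-0.02],[0,0,0]],
    [[0,0,-0.02],[0,0,0]],
    [[0,0,-0.03],[0,0,0]],
    [[0,0,-0.02],[0,0,0]],
    [[0,0,0],[0,0,0]],
    [[0,0,0],[0,0,0]],
  ],
)

```text
clock: 22.45
tcp_pos: [0.6486, -0.2118, 0.1515]
orientation: [-3.137, 0.165, 0.002]
contact_force: [-1.1, 0.4, -2.8]
grip_width: 0.0611
```

```bash
python3 - <<'E'
from ov import *
s=grab_frame("scene")
o=r.get_obs();print(o["tcp_pos"],o["grip_width"])
p=np.array(o["tcp_pos"])
ov(s,"ov_s12",cyl(p+[0,0,.014],np.radians(-6),.062,.02),210,200,310,330,5)
E
```

```text
[ 0.6484 -0.2117  0.1511] 0.06080236994011303
```

View pics/ov_s12.png

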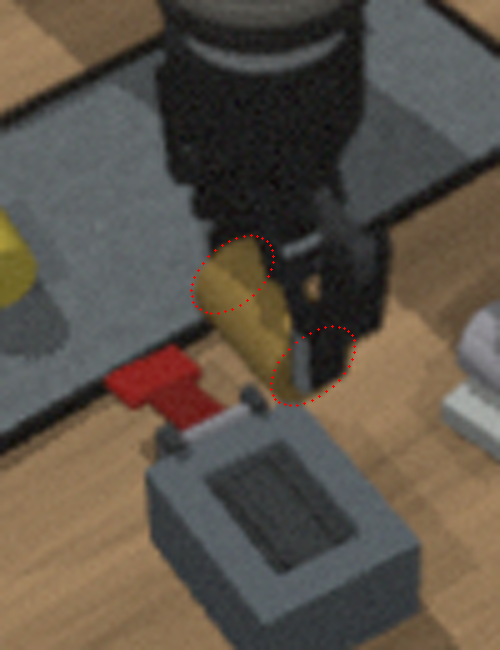

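Emit:
send_rows(
  series=[
    [[0,0,0],[0,0,-0.6]],
    [[0,0,0],[0,0,-0.7]],
    [[0,0,0],[0,0,-0.7]],
    [[0,0,0],[0,0,-0.6]],
    [[0,0,0],[0,0,0]],
  ],
)

```text
clock: 23.12
tcp_pos: [0.6485, -0.2121, 0.1512]
orientation: [-3.135, -0.189, 0.003]
contact_force: [0.8, 0.3, -1.6]
grip_width: 0.0613
```

```bash
python3 plan.py 0.6437 -0.0352 0.1 7
```

```text
clk 23.12 pos [ 0.6485 -0.2121  0.1512] yaw 6.92 w 0.0613 F [ 0.8  0.3 -1.6]
shift now-frame [ 0.0166 -0.1761  0.0513] target-frame [ 0.0168 -0.1761  0.0512] turn units [-0.0097  0.0219 -0.0165]
```

Emit:
send_rows(
  series=[
    [[0.002,-0.02,0],[0,0,0]],
    [[0.003,-0.03,0],[0,0,0]],
    [[0.003,-0.03,0],[0,0,0]],
    [[0.003,-0.03,0.01],[0,0,0]],
    [[0.003,-0.03,0.01],[0,0,0]],
    [[0.0026,-0.0361,0.02],[0,0,0]],
    [[0,0,0.01],[0,0,0]],
    [[0,0,0],[0,0,0]],
    [[0,0,0],[0,0,0]],
  ],
)

```text
clock: 24.25
tcp_pos: [0.6446, -0.0366, 0.103]
orientation: [3.135, 0.188, 0.001]
contact_force: [0.9, 0.2, -2.4]
grip_width: 0.0611
```

```bash
python3 plan.py 0.6437 -0.0352 0.047 7; python3 - <<'E'
from ov import *
s=grab_frame("scene")
p=np.array(r.get_obs()["tcp_pos"])
ov(s,"ov_s13",cyl(p+[0,0,.014],np.radians(7),.062,.02),250,180,370,310,5)
E
```

```text
clk 24.25 pos [ 0.6446 -0.0366  0.103 ] yaw 6.85 w 0.0611 F [ 0.9  0.2 -2.4]
shift now-frame [-0.0008 -0.0015  0.056 ] target-frame [-0.0007 -0.0015  0.056 ] turn units [ 0.0087 -0.0084 -0.0297]
```

View pics/ov_s13.png

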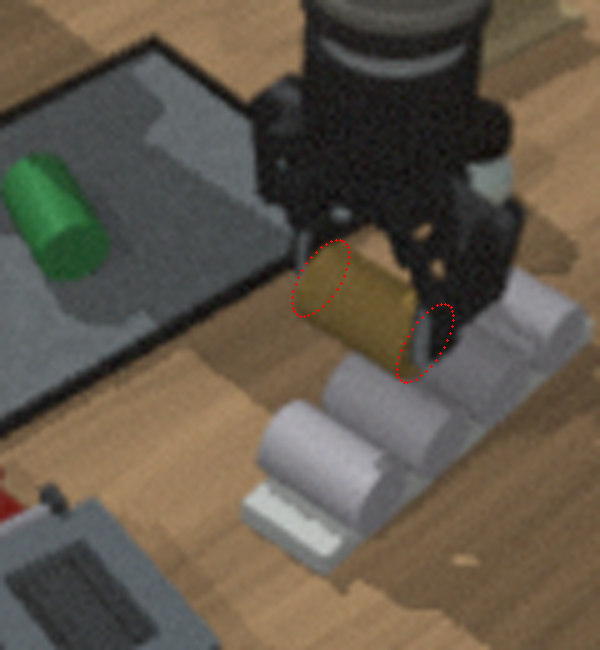

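Emit:
send_rows(
  series=[
    [[-0.0008,-0.0015,0.015],[0,0,0]],
    [[0,0,0.015],[0,0,0]],
    [[0,0,0.012],[0,0,0]],
    [[0,0,0.008],[0,0,0]],
    [[0,0,0.003],[0,0,0]],
    [[0,0,0],[0,0,0]],
    [[0,0,0],[0,0,0]],
  ],
)

```text
clock: 25.18
tcp_pos: [0.6438, -0.0341, 0.0499]
orientation: [3.136, 0.191, 0.001]
contact_force: [-0.5, 0.5, -0.8]
grip_width: 0.061
```

Emit:
send_rows(
  series=[
    [[0,0,0.0015],[0,0,0]],
    [[0,0,0.001],[0,0,0]],
    [[0,0,0],[0,0,0]],
  ],
)

```text
clock: 25.55
tcp_pos: [0.6436, -0.0344, 0.0473]
orientation: [3.136, 0.19, 0.001]
contact_force: [0.2, -1.7, 2.3]
grip_width: 0.0613
```

Emit:
send_rows(
  series=[
    [[0,0,0.0005],[0,0,0]],
    [[0,0,0],[0,0,0]],
  ],
)

```text
clock: 25.8
tcp_pos: [0.6437, -0.0344, 0.0471]
orientation: [3.136, 0.19, 0.001]
contact_force: [-1.2, -0.2, 5.1]
grip_width: 0.0611
```

Emit:
send_rows(
  series=[
    [[0,0,0],[0,0,0]],
    [[0,0,0],[0,0,0]],
    [[0,0,0],[0,0,0]],
    [[0,0,0],[0,0,0]],
    [[0,0,0],[0,0,0]],
    [[0,0,0],[0,0,0]],
  ],
  fingers=0,
)

```text
clock: 26.55
tcp_pos: [0.6434, -0.0341, 0.0464]
orientation: [3.136, 0.19, -0.0]
contact_force: [-0.4, 1.1, -1.0]
grip_width: 0.0856
```

Emit:
send_rows(
  series=[
    [[0,0,-0.01],[0,0,0]],
    [[0,0,-0.02],[0,0,0]],
    [[0,0,-0.03],[0,0,0]],
    [[0,0,-0.04],[0,0,0]],
    [[0,0,-0.04],[0,0,0]],
    [[0,-0.04,-0.02],[0,0,0]],
    [[0,-0.05,0],[0,0,0]],
    [[0,-0.05,0],[0,0,0]],
    [[0,-0.05,0],[0,0,0]],
    [[0,0,0],[0,0,0]],
  ],
)

```text
clock: 27.8
tcp_pos: [0.6196, 0.1609, 0.2076]
orientation: [-3.132, -0.204, -0.001]
contact_force: [0.1, -0.3, -0.0]
grip_width: 0.0856
```

```bash
python3 - <<'E'
from ov import *
import pickle
s=grab_frame("scene");t=grab_frame("top");pickle.dump((s,t),open("f2.pkl","wb"))
y=np.radians(7)
pts=cyl([.6437,-.0352,.060],y,.062,.02)
ov(s,"ov_s14",pts,240,180,370,310,5);ov(t,"ov_t14",pts,200,140,410,300,3)
E
```

```text
(no output)
```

View pics/ov_s14.png

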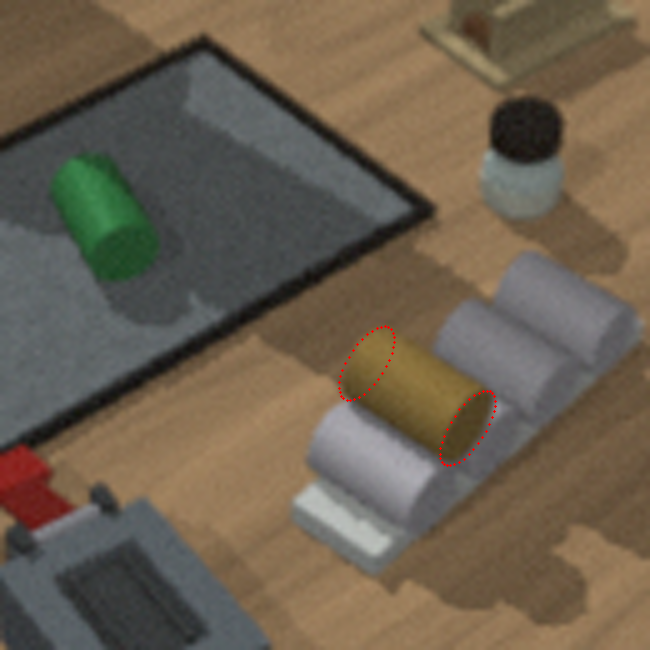

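View pics/ov_t14.png

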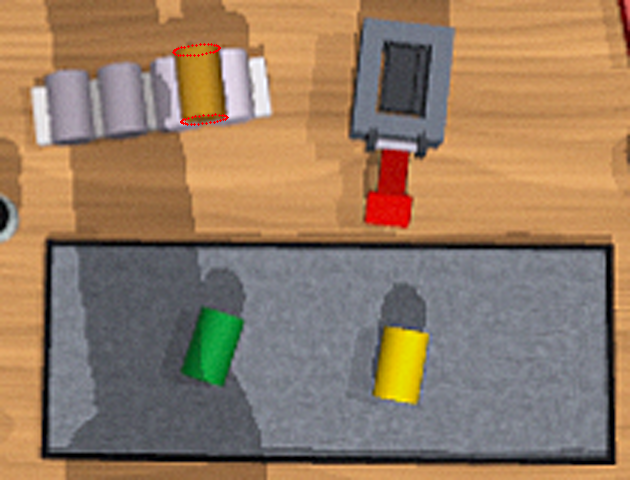

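```bash
cat > ovl.py <<'E'
from ov import *
import pickle
s,t=pickle.load(open("f2.pkl","rb"))
g=([.4165,-.047,.022],-17.3);y=([.402,-.214,.022],-9.5)
pts=cyl(g[0],np.radians(g[1]),.062,.02)+cyl(y[0],np.radians(y[1]),.062,.02)
ov(t,"ov_t15",pts,255,235,350,280,8);ov(s,"ov_s15",pts,185,200,285,270,8)
E
python3 ovl.py
```

```text
(no output)
```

View pics/ov_t15.png

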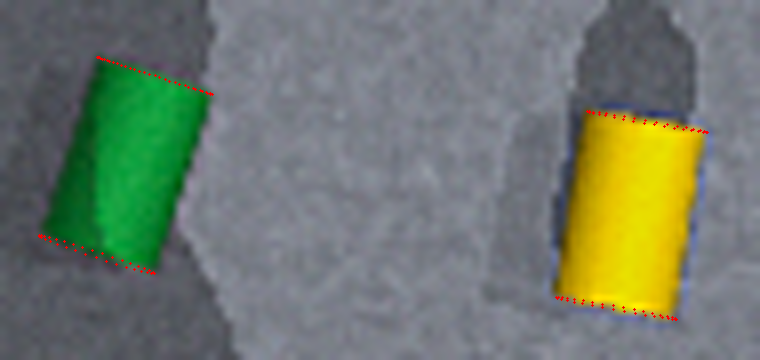

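View pics/ov_s15.png

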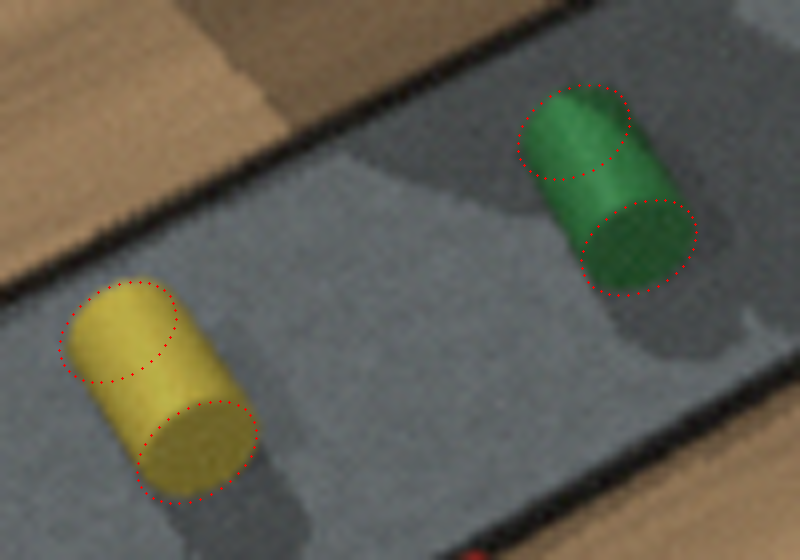

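Emit:
send_rows(
  series=[
    [[0,0,0],[0,0,0.98]],
    [[0,0,0],[0,0,0.98]],
    [[0,0,0],[0,0,0.98]],
    [[0,0,0],[0,0,0.98]],
    [[0,0,0],[0,0,0.98]],
    [[0,0,0],[0,0,0]],
  ],
)

```text
clock: 28.65
tcp_pos: [0.6208, 0.1524, 0.2072]
orientation: [3.104, -0.482, 0.002]
contact_force: [-0.1, 0.3, 0.9]
grip_width: 0.0855
```

```bash
python3 plan.py 0.4165 -0.047 0.08 -17.3
```

```text
clk 28.65 pos [0.6208 0.1524 0.2072] yaw -17.67 w 0.0855 F [-0.1  0.3  0.9]
shift now-frame [-0.1343  0.252   0.1271] target-frame [-0.1358  0.2512  0.1272] turn units [ 0.0031 -0.012  -0.0738]
```

Emit:
send_rows(
  series=[
    [[-0.012,0.025,0],[0,0,0]],
    [[-0.0135,0.025,0],[0,0,0]],
    [[-0.0135,0.025,0.01],[0,0,0]],
    [[-0.0135,0.025,0.015],[0,0,0]],
    [[-0.0135,0.025,0.015],[0,0,0]],
    [[-0.0135,0.025,0.015],[0,0,0]],
    [[-0.0135,0.025,0.015],[0,0,0]],
    [[-0.0135,0.025,0.015],[0,0,0]],
    [[-0.0135,0.025,0.02],[0,0,0]],
    [[-0.0145,0.027,0.02],[0,0,0]],
    [[0,0,0],[0,0,0]],
    [[0,0,0],[0,0,0]],
    [[0,0,0],[0,0,0]],
  ],
)

```text
clock: 30.28
tcp_pos: [0.4175, -0.0448, 0.082]
orientation: [-3.105, 0.477, -0.003]
contact_force: [-0.5, -0.2, -0.7]
grip_width: 0.0854
```

```bash
python3 plan.py 0.4165 -0.047 0.008 -17.3;python3 - <<'E'
from h import *
s=grab_frame("scene")
crop(s,"s16",200,130,320,250,5)
E
```

```text
clk 30.27 pos [ 0.4175 -0.0448  0.082 ] yaw -17.47 w 0.0854 F [-0.5 -0.2 -0.7]
shift now-frame [-0.0005  0.0025  0.074 ] target-frame [-0.0003  0.0024  0.074 ] turn units [-0.0096 -0.0209 -0.0349]
```

View pics/s16.png

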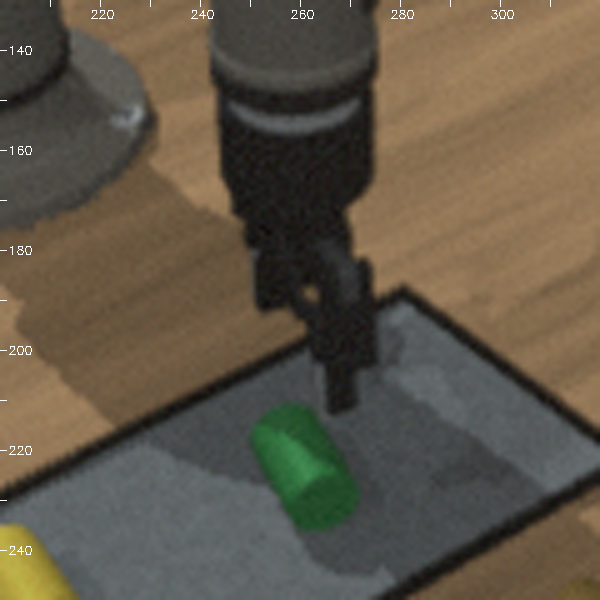

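Emit:
send_rows(
  series=[
    [[-0.0005,0.0025,0.02],[0,0,0]],
    [[0,0,0.02],[0,0,0]],
    [[0,0,0.015],[0,0,0]],
    [[0,0,0.01],[0,0,0]],
    [[0,0,0.006],[0,0,0]],
    [[0,0,0],[0,0,0]],
    [[0,0,0],[0,0,0]],
  ],
)

```text
clock: 31.2
tcp_pos: [0.4153, -0.0474, 0.0107]
orientation: [-3.105, 0.479, -0.001]
contact_force: [0.1, -0.3, -0.2]
grip_width: 0.0852
```

```bash
python3 plan.py 0.4165 -0.047 0.008 -17.3;python3 - <<'E'
from h import *
s=grab_frame("scene")
crop(s,"s17",200,150,320,270,5)
E
```

```text
clk 31.20 pos [ 0.4153 -0.0474  0.0107] yaw -17.55 w 0.0852 F [ 0.1 -0.3 -0.2]
shift now-frame [ 0.0011 -0.0008  0.0027] target-frame [ 0.0011 -0.0008  0.0027] turn units [-0.0033 -0.0071 -0.0492]
```

View pics/s17.png

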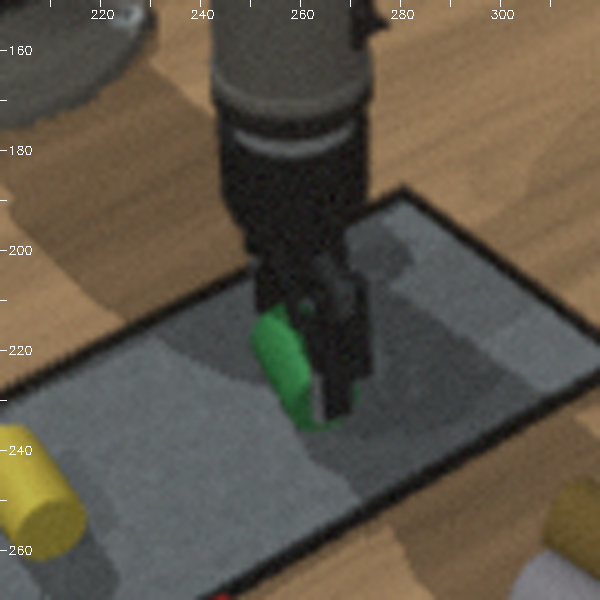

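Emit:
send_rows(
  series=[
    [[0.001,-0.0008,0.0025],[0,0,0]],
    [[0,0,0],[0,0,0]],
    [[0,0,0],[0,0,0]],
  ],
)

```text
clock: 31.62
tcp_pos: [0.4161, -0.0469, 0.0079]
orientation: [-3.105, 0.479, 0.0]
contact_force: [-0.6, 0.2, 0.2]
grip_width: 0.0858
```

Emit:
send_rows(
  series=[
    [[0,0,0],[0,0,0]],
    [[0,0,0],[0,0,0]],
    [[0,0,0],[0,0,0]],
    [[0,0,0],[0,0,0]],
    [[0,0,0],[0,0,0]],
    [[0,0,0],[0,0,0]],
    [[0,0,0],[0,0,0]],
  ],
  fingers=255,
  grip_force=50,
)

```text
clock: 32.5
tcp_pos: [0.4163, -0.047, 0.0082]
orientation: [-3.104, 0.48, -0.001]
contact_force: [-1.2, 0.3, 7.0]
grip_width: 0.0614
```

Emit:
send_rows(
  series=[
    [[0,0,-0.01],[0,0,0]],
    [[0,0,-0.02],[0,0,0]],
    [[0,0,-0.03],[0,0,0]],
    [[0,0,-0.04],[0,0,0]],
    [[0,0,-0.03],[0,0,0]],
    [[0,0,0],[0,0,0]],
    [[0,0,0],[0,0,0]],
  ],
)

```text
clock: 33.38
tcp_pos: [0.4154, -0.0466, 0.1374]
orientation: [-3.105, 0.478, 0.001]
contact_force: [-0.7, 0.6, -2.6]
grip_width: 0.0607
```

```bash
python3 - <<'E'
from ov import *
s=grab_frame("scene")
p=np.array(r.get_obs()["tcp_pos"])
ov(s,"ov_s18",cyl(p+[0,0,.014],np.radians(-17.3),.062,.02),200,130,320,250,5)
E
```

```text
(no output)
```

View pics/ov_s18.png

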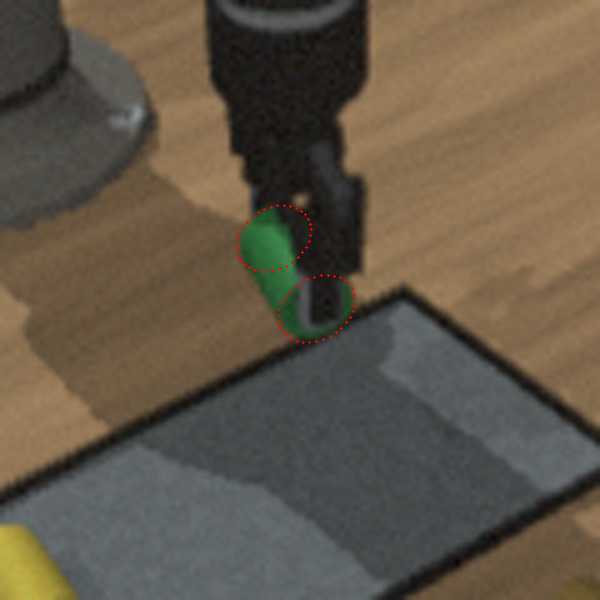

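Emit:
send_rows(
  series=[
    [[0,0,0],[0,0,-0.7]],
    [[0,0,0],[0,0,-0.7]],
    [[0,0,0],[0,0,-0.7]],
    [[0,0,0],[0,0,-0.7]],
    [[0,0,0],[0,0,-0.7]],
    [[0,0,0],[0,0,-0.7]],
    [[0,0,0],[0,0,-0.7]],
    [[0,0,0],[0,0,0]],
  ],
)

```text
clock: 34.42
tcp_pos: [0.4152, -0.0472, 0.1369]
orientation: [3.135, 0.189, -0.004]
contact_force: [-0.1, -0.1, -2.8]
grip_width: 0.0612
```

```bash
python3 plan.py 0.632 0.0600 0.1 7
```

```text
clk 34.42 pos [ 0.4152 -0.0472  0.1369] yaw 6.9 w 0.0612 F [-0.1 -0.1 -2.8]
shift now-frame [ 0.2282 -0.0804  0.0363] target-frame [ 0.2282 -0.08    0.0369] turn units [ 0.0038  0.028  -0.0205]
```

Emit:
send_rows(
  series=[
    [[0.015,-0.005,0],[0,0,0]],
    [[0.025,-0.009,0],[0,0,0]],
    [[0.03,-0.01,0],[0,0,0]],
    [[0.03,-0.01,0],[0,0,0]],
    [[0.03,-0.01,0],[0,0,0]],
    [[0.03,-0.01,0],[0,0,0]],
    [[0.03,-0.01,0.01],[0,0,0]],
    [[0.025,-0.009,0.01],[0,0,0]],
    [[0.0132,-0.0072,0.016],[0,0,0]],
    [[0,0,0],[0,0,0]],
    [[0,0,0],[0,0,0]],
    [[0,0,0],[0,0,0]],
  ],
)

```text
clock: 35.92
tcp_pos: [0.6329, 0.0597, 0.1025]
orientation: [-3.136, -0.189, -0.001]
contact_force: [0.4, -0.7, -1.8]
grip_width: 0.0614
```

```bash
python3 plan.py 0.632 0.0600 0.0475 7
```

```text
clk 35.92 pos [0.6329 0.0597 0.1025] yaw 6.89 w 0.0614 F [ 0.4 -0.7 -1.8]
shift now-frame [-0.0009 -0.0004  0.055 ] target-frame [-0.0009 -0.0004  0.055 ] turn units [-0.0007 -0.0074 -0.0217]
```

Emit:
send_rows(
  series=[
    [[-0.0008,-0.0004,0.015],[0,0,-0.02]],
    [[0,0,0.015],[0,0,0]],
    [[0,0,0.012],[0,0,0]],
    [[0,0,0.008],[0,0,0]],
    [[0,0,0.003],[0,0,0]],
    [[0,0,0.0015],[0,0,0]],
    [[0,0,0],[0,0,0]],
    [[0,0,0],[0,0,0]],
  ],
)

```text
clock: 36.92
tcp_pos: [0.6324, 0.0607, 0.0477]
orientation: [-3.136, -0.193, -0.001]
contact_force: [0.7, 0.4, -1.8]
grip_width: 0.061
```

Emit:
send_rows(
  series=[
    [[0,0,0.001],[0,0,0]],
    [[0,0,0],[0,0,0]],
    [[0,0,0],[0,0,0]],
  ],
)

```text
clock: 37.3
tcp_pos: [0.6323, 0.0605, 0.0467]
orientation: [-3.136, -0.193, -0.001]
contact_force: [-0.1, 0.1, 0.9]
grip_width: 0.0614
```

Emit:
send_rows(
  series=[
    [[0,0,0.0005],[0,0,0]],
    [[0,0,0],[0,0,0]],
  ],
)

```text
clock: 37.55
tcp_pos: [0.6323, 0.0604, 0.0465]
orientation: [-3.136, -0.193, -0.001]
contact_force: [-2.3, -1.2, 5.0]
grip_width: 0.0609
```

Emit:
send_rows(
  series=[
    [[0,0,0],[0,0,0]],
    [[0,0,0],[0,0,0]],
    [[0,0,0],[0,0,0]],
    [[0,0,0],[0,0,0]],
    [[0,0,0],[0,0,0]],
    [[0,0,0],[0,0,0]],
  ],
  fingers=0,
)

```text
clock: 38.3
tcp_pos: [0.6321, 0.0606, 0.0459]
orientation: [-3.136, -0.193, 0.0]
contact_force: [-0.1, -0.6, -0.6]
grip_width: 0.0856
```

Emit:
send_rows(
  series=[
    [[0,0,-0.01],[0,0,0]],
    [[0,0,-0.02],[0,0,0]],
    [[0,0,-0.03],[0,0,0]],
    [[0,0,-0.04],[0,0,0]],
    [[0,0,-0.04],[0,0,0]],
    [[0,-0.04,-0.02],[0,0,0]],
    [[0,-0.05,0],[0,0,0]],
    [[0,-0.04,0],[0,0,0]],
    [[0,0,0],[0,0,0.85]],
    [[0,0,0],[0,0,0.85]],
    [[0,0,0],[0,0,0.85]],
    [[0,0,0],[0,0,0.85]],
    [[0,0,0],[0,0,0]],
  ],
)

```text
clock: 39.92
tcp_pos: [0.6163, 0.1896, 0.2073]
orientation: [-3.129, 0.271, -0.002]
contact_force: [-1.0, 0.7, 0.5]
grip_width: 0.0852
```

```bash
python3 - <<'E'
from ov import *
import pickle
s=grab_frame("scene");t=grab_frame("top");pickle.dump((s,t),open("f3.pkl","wb"))
y=np.radians(7)
pts=cyl([.632,.06,.060],y,.062,.02)+cyl([.402,-.214,.022],np.radians(-9.8),.062,.02)
ov(s,"ov_s19",pts,180,180,380,310,4);ov(t,"ov_t19",pts,200,140,410,300,3)
E
python3 plan.py 0.402 -0.214 0.08 -9.8
```

```text
clk 40.02 pos [0.6163 0.1896 0.2068] yaw -9.86 w 0.0852 F [ 0.7 -0.9  0.3]
shift now-frame [-0.1421  0.4344  0.1264] target-frame [-0.1425  0.4342  0.1268] turn units [-0.0067 -0.0093 -0.0124]
```

View pics/ov_s19.png

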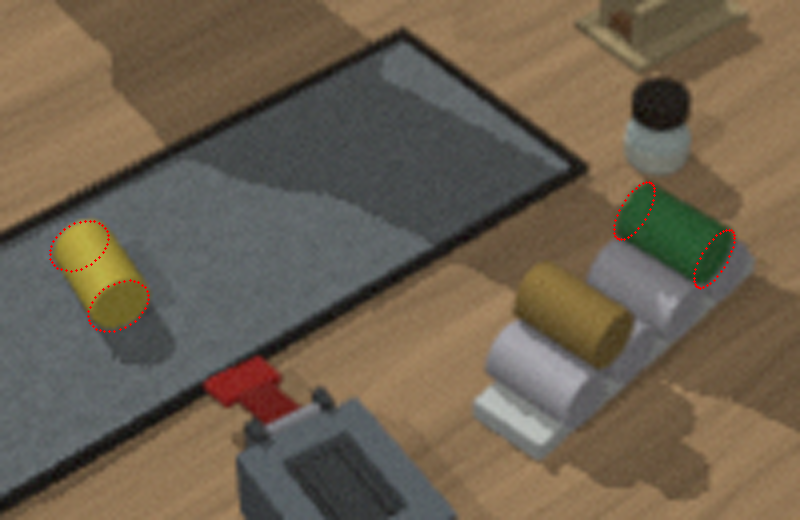

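View pics/ov_t19.png

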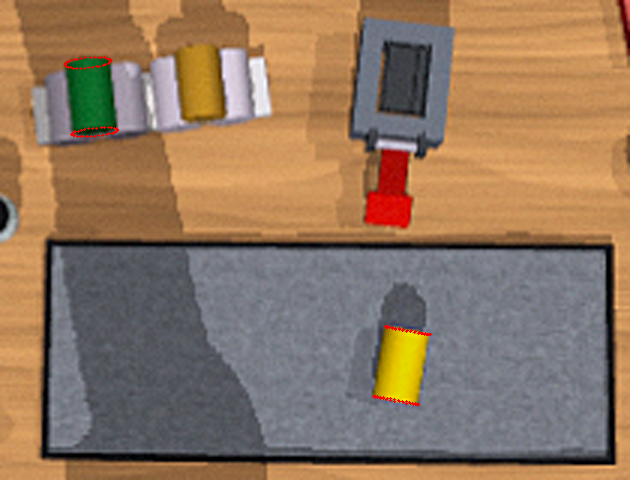

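Emit:
send_rows(
  series=[
    [[-0.01,0.025,0],[0,0,0]],
    [[-0.0132,0.041,0],[0,0,0]],
    [[-0.0132,0.041,0],[0,0,0]],
    [[-0.0132,0.041,0],[0,0,0]],
    [[-0.0132,0.041,0],[0,0,0]],
    [[-0.0132,0.041,0],[0,0,0]],
    [[-0.0132,0.041,0.02],[0,0,0]],
    [[-0.0132,0.041,0.02],[0,0,0]],
    [[-0.0132,0.041,0.02],[0,0,0]],
    [[-0.0132,0.041,0.02],[0,0,0]],
    [[-0.0132,0.04,0.02],[0,0,0]],
    [[0,0,0.02],[0,0,0]],
    [[0,0,0],[0,0,0]],
    [[0,0,0],[0,0,0]],
  ],
)

```text
clock: 41.78
tcp_pos: [0.402, -0.2132, 0.0866]
orientation: [-3.13, 0.27, -0.002]
contact_force: [0.7, -0.1, 0.9]
grip_width: 0.0851
```

```bash
python3 plan.py 0.402 -0.214 0.008 -9.8;python3 - <<'E'
from ov import *
s=grab_frame("scene")
ov(s,"ov_s20",cyl([.402,-.214,.022],np.radians(-9.8),.062,.02),150,150,270,270,5)
E
```

```text
clk 41.77 pos [ 0.402  -0.2132  0.0866] yaw -9.88 w 0.0851 F [ 0.7 -0.1  0.9]
shift now-frame [0.     0.0008 0.0786] target-frame [0.0001 0.0008 0.0786] turn units [-0.0014 -0.0111 -0.0152]
```

View pics/ov_s20.png

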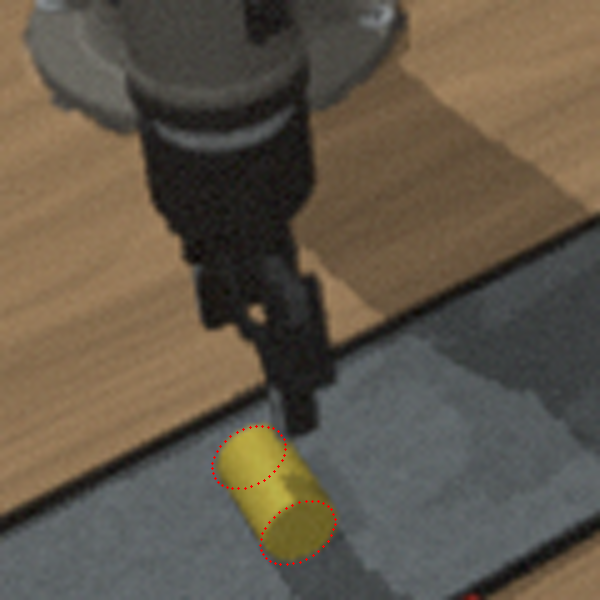

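Roller unmoved (overlay fits at about (215,250) px); descend and grip.

Emit:
send_rows(
  series=[
    [[0,0.0005,0.02],[0,0,0]],
    [[0,0,0.02],[0,0,0]],
    [[0,0,0.015],[0,0,0]],
    [[0,0,0.013],[0,0,0]],
    [[0,0,0.008],[0,0,0]],
    [[0,0,0.002],[0,0,0]],
    [[0,0,0],[0,0,0]],
    [[0,0,0],[0,0,0]],
  ],
)

```text
clock: 42.82
tcp_pos: [0.4015, -0.214, 0.0082]
orientation: [3.13, -0.272, 0.001]
contact_force: [-0.8, -0.3, 0.2]
grip_width: 0.0853
```

Emit:
send_rows(
  series=[
    [[0,0,0],[0,0,0]],
    [[0,0,0],[0,0,0]],
    [[0,0,0],[0,0,0]],
    [[0,0,0],[0,0,0]],
    [[0,0,0],[0,0,0]],
    [[0,0,0],[0,0,0]],
    [[0,0,0],[0,0,0]],
  ],
  fingers=255,
  grip_force=50,
)

```text
clock: 43.7
tcp_pos: [0.4012, -0.2138, 0.0084]
orientation: [-3.129, 0.273, -0.001]
contact_force: [-1.9, 1.0, 8.8]
grip_width: 0.0616
```

Emit:
send_rows(
  series=[
    [[0,0,-0.01],[0,0,0]],
    [[0,0,-0.02],[0,0,0]],
    [[0,0,-0.03],[0,0,0]],
    [[0,0,-0.04],[0,0,0]],
    [[0,0,-0.03],[0,0,0]],
    [[0,0,0],[0,0,-0.8]],
    [[0,0,0],[0,0,-0.8]],
    [[0,0,0],[0,0,-0.8]],
    [[0,0,0],[0,0,-0.8]],
    [[0,0,0],[0,0,-0.18]],
    [[0,0,0],[0,0,0]],
  ],
)

```text
clock: 45.08
tcp_pos: [0.4011, -0.2138, 0.138]
orientation: [-3.136, -0.189, -0.0]
contact_force: [-0.0, -0.4, -1.6]
grip_width: 0.061
```

```bash
python3 plan.py 0.6378 0.0124 0.12 7; python3 - <<'E'
from ov import *
s=grab_frame("scene")
p=np.array(r.get_obs()["tcp_pos"])
ov(s,"ov_s21",cyl(p+[0,0,.014],np.radians(7),.062,.02),140,130,260,250,5)
E
```

```text
clk 45.08 pos [ 0.4011 -0.2138  0.138 ] yaw 6.89 w 0.0610 F [-0.  -0.4 -1.6]
shift now-frame [ 0.2622 -0.1962  0.018 ] target-frame [ 0.2625 -0.1957  0.018 ] turn units [-0.0011 -0.0003 -0.0217]
```

View pics/ov_s21.png

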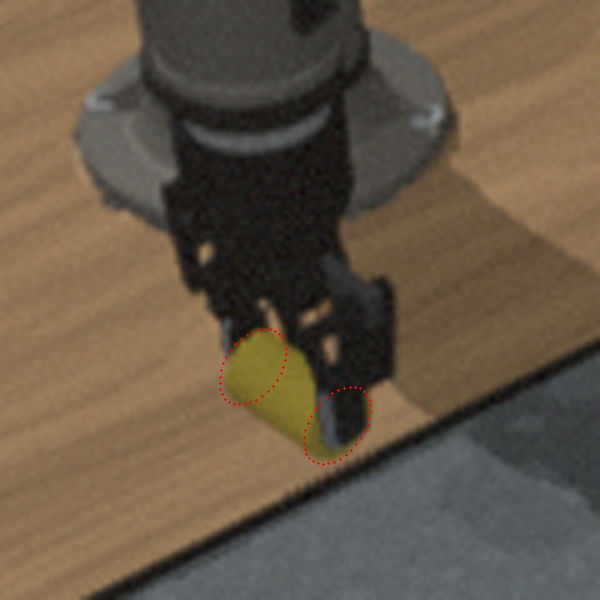

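Emit:
send_rows(
  series=[
    [[0.015,-0.011,0],[0,0,0]],
    [[0.025,-0.019,0],[0,0,0]],
    [[0.03,-0.022,0],[0,0,0]],
    [[0.03,-0.022,0],[0,0,0]],
    [[0.03,-0.022,0],[0,0,0]],
    [[0.03,-0.022,0],[0,0,0]],
    [[0.03,-0.022,0],[0,0,0]],
    [[0.03,-0.022,0],[0,0,0]],
    [[0.025,-0.019,0],[0,0,0]],
    [[0.0175,-0.0149,0],[0,0,-0.02]],
    [[0,0,0],[0,0,0]],
    [[0,0,0],[0,0,0]],
    [[0,0,0],[0,0,0]],
  ],
)

```text
clock: 46.75
tcp_pos: [0.6374, 0.0114, 0.1379]
orientation: [3.136, 0.191, -0.001]
contact_force: [0.5, -0.3, -2.1]
grip_width: 0.0614
```

```bash
python3 plan.py 0.6378 0.0124 0.047 7
```

```text
clk 46.75 pos [0.6374 0.0114 0.1379] yaw 6.96 w 0.0614 F [ 0.5 -0.3 -2.1]
shift now-frame [ 0.0006 -0.0009  0.0909] target-frame [ 0.0005 -0.0009  0.0909] turn units [ 0.0023  0.0067 -0.0079]
```

Emit:
send_rows(
  series=[
    [[0.0005,-0.0008,0.02],[0,0,0]],
    [[0,0,0.02],[0,0,0]],
    [[0,0,0.02],[0,0,0]],
    [[0,0,0.015],[0,0,0]],
    [[0,0,0.01],[0,0,0]],
    [[0,0,0.004],[0,0,0]],
    [[0,0,0.001],[0,0,0]],
    [[0,0,0],[0,0,0]],
    [[0,0,0],[0,0,0]],
  ],
)

```text
clock: 47.88
tcp_pos: [0.6389, 0.0134, 0.0484]
orientation: [-3.135, -0.193, -0.002]
contact_force: [0.4, -0.1, -1.5]
grip_width: 0.0611
```

Emit:
send_rows(
  series=[
    [[0,0,0.001],[0,0,0]],
    [[0,0,0.0005],[0,0,0]],
    [[0,0,0],[0,0,0]],
  ],
)

```text
clock: 48.25
tcp_pos: [0.639, 0.0128, 0.0476]
orientation: [3.136, 0.193, 0.002]
contact_force: [-2.3, -1.3, 6.2]
grip_width: 0.0613
```

Emit:
send_rows(
  series=[
    [[0,0,0],[0,0,0]],
    [[0,0,0],[0,0,0]],
    [[0,0,0],[0,0,0]],
    [[0,0,0],[0,0,0]],
    [[0,0,0],[0,0,0]],
    [[0,0,0],[0,0,0]],
  ],
  fingers=0,
)

```text
clock: 49.0
tcp_pos: [0.6385, 0.0133, 0.0463]
orientation: [-3.136, -0.193, 0.0]
contact_force: [-0.2, -0.7, 1.5]
grip_width: 0.0856
```

Emit:
send_rows(
  series=[
    [[0,0,-0.01],[0,0,0]],
    [[0,0,-0.02],[0,0,0]],
    [[0,0,-0.03],[0,0,0]],
    [[0,0,-0.04],[0,0,0]],
    [[0,0,-0.04],[0,0,0]],
    [[0,0,-0.04],[0,0,0]],
    [[-0.04,0,-0.02],[0,0,0]],
    [[-0.05,0,0],[0,0,0]],
    [[-0.05,0,0],[0,0,0]],
    [[-0.05,0,0],[0,0,0]],
    [[0,0,0],[0,0,0]],
    [[0,0,0],[0,0,0]],
  ],
)

```text
clock: 50.5
tcp_pos: [0.4508, -0.0099, 0.2476]
orientation: [-3.134, -0.193, -0.004]
contact_force: [0.0, 0.2, -0.4]
grip_width: 0.0853
```

```bash
python3 - <<'E'
from ov import *
s=grab_frame("scene");t=grab_frame("top")
y=np.radians(7)
pts=sum([cyl([*c,.060],y,.062,.02) for c in((.632,.06),(.6378,.0124),(.6437,-.0352))],[])
ov(s,"ov_s22",pts,280,205,380,305,6);ov(t,"ov_t22",pts,205,140,305,200,7)
crop(s,"s_all",0,0,560,420,1);crop(t,"t_all",0,0,560,420,1)
print(r.get_obs()["clock"])
E
```

```text
50.6
```

View pics/ov_s22.png

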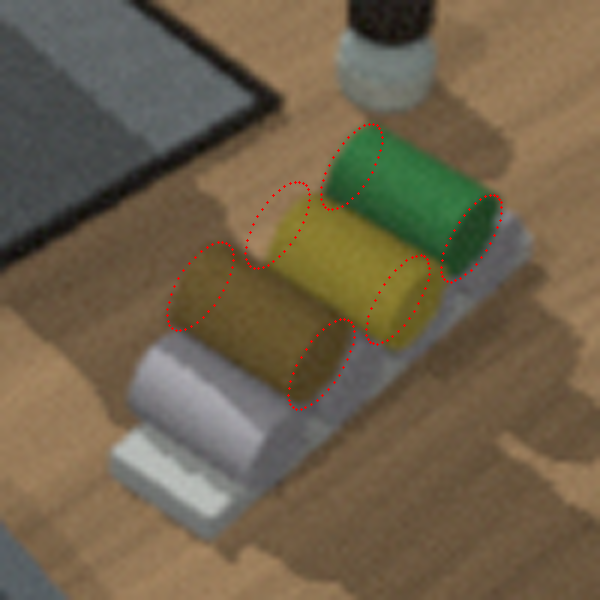

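View pics/ov_t22.png

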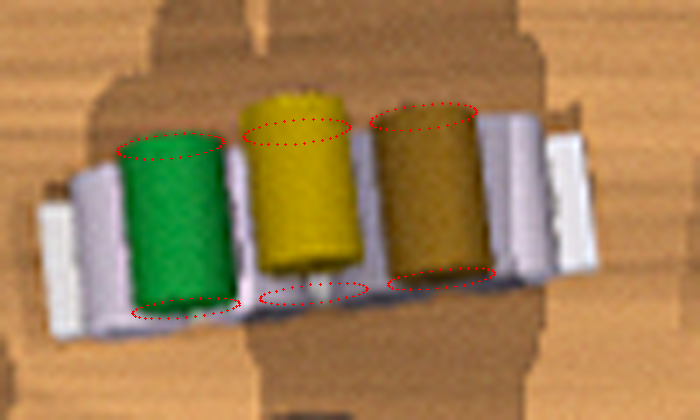

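View pics/s_all.png

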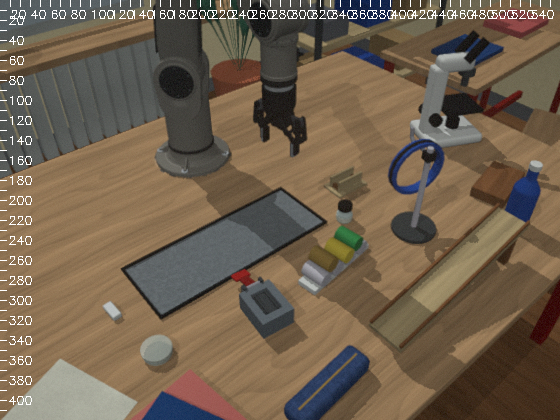

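View pics/t_all.png

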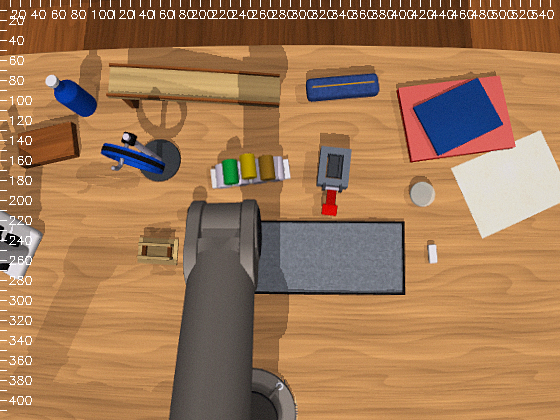

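```bash
python3 - <<'E'
from ov import *
s=grab_frame("scene");t=grab_frame("top")
y=np.radians(7)
pts=cyl([.6483,.0130,.060],y,.062,.02)
ov(s,"ov_s23",pts,280,205,380,305,6);ov(t,"ov_t23",pts,205,140,305,200,7)
E
python3 plan.py .6483 .013 .12 7
```

```text
clk 50.70 pos [ 0.4509 -0.0101  0.2466] yaw 7.04 w 0.0851 F [ 0.1  0.6 -0.1]
shift now-frame [0.1987 0.0012 0.1267] target-frame [0.1987 0.0011 0.1266] turn units [ 0.0107 -0.0051  0.0085]
```

View pics/ov_s23.png

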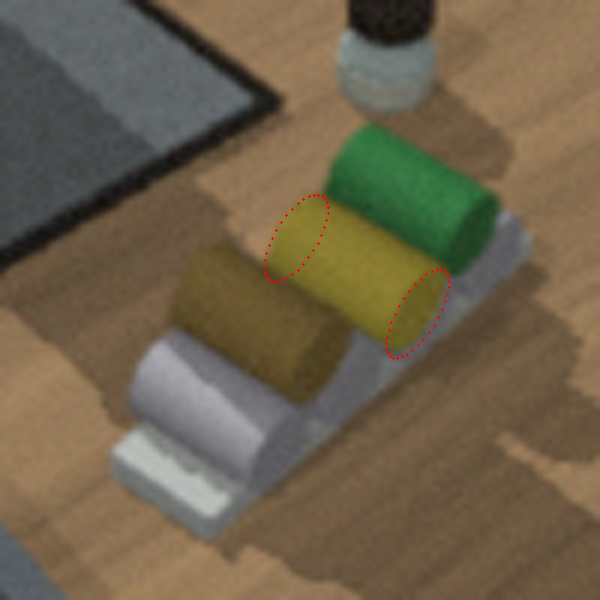

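View pics/ov_t23.png

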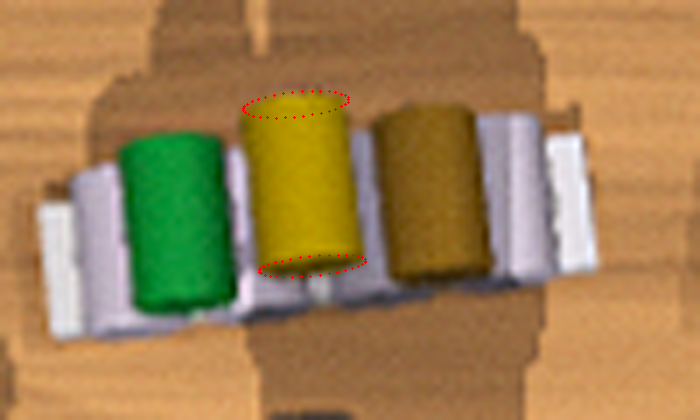

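Emit:
send_rows(
  series=[
    [[0.02,0,0],[0,0,0]],
    [[0.04,0,0],[0,0,0]],
    [[0.04,0,0.01],[0,0,0]],
    [[0.04,0,0.03],[0,0,0]],
    [[0.035,0,0.03],[0,0,0]],
    [[0.023,0.001,0.03],[0,0,0]],
    [[0,0,0.025],[0,0,0]],
    [[0,0,0],[0,0,0]],
    [[0,0,0],[0,0,0]],
    [[0,0,0],[0,0,0]],
  ],
)

```text
clock: 51.95
tcp_pos: [0.6473, 0.0132, 0.1228]
orientation: [-3.135, -0.193, -0.003]
contact_force: [0.2, -0.3, -0.4]
grip_width: 0.0855
```

```bash
python3 plan.py .6478 .013 .048 7
```

```text
clk 51.95 pos [0.6473 0.0132 0.1228] yaw 7.05 w 0.0855 F [ 0.2 -0.3 -0.4]
shift now-frame [0.0003 0.0003 0.0748] target-frame [0.0005 0.0002 0.0748] turn units [-0.0008 -0.0242  0.0099]
```

Emit:
send_rows(
  series=[
    [[0,0,0.02],[0,0,0]],
    [[0,0,0.02],[0,0,0]],
    [[0,0,0.015],[0,0,0]],
    [[0,0,0.012],[0,0,0]],
    [[0,0,0.008],[0,0,0]],
    [[0,0,0],[0,0,0]],
    [[0,0,0],[0,0,0]],
  ],
)

```text
clock: 52.82
tcp_pos: [0.647, 0.0132, 0.0469]
orientation: [3.136, 0.193, 0.001]
contact_force: [-0.0, -0.1, -0.9]
grip_width: 0.0856
```

Emit:
send_rows(
  series=[
    [[0,0,0],[0,0,0]],
    [[0,0,0],[0,0,0]],
    [[0,0,0],[0,0,0]],
    [[0,0,0],[0,0,0]],
    [[0,0,0],[0,0,0]],
    [[0,0,0],[0,0,0]],
    [[0,0,0],[0,0,0]],
  ],
  fingers=255,
  grip_force=40,
)

```text
clock: 53.7
tcp_pos: [0.6471, 0.0133, 0.0471]
orientation: [-3.135, -0.193, -0.002]
contact_force: [-1.6, 0.8, 6.0]
grip_width: 0.0613
```

Emit:
send_rows(
  series=[
    [[0,0,-0.005],[0,0,0]],
    [[0,0,-0.01],[0,0,0]],
    [[0,0,0],[0,0,0]],
    [[0,0,0],[0,0,0]],
    [[0,0,0],[0,0,0]],
  ],
)

```text
clock: 54.32
tcp_pos: [0.6462, 0.0133, 0.0611]
orientation: [-3.136, -0.193, 0.001]
contact_force: [0.9, 0.3, -0.4]
grip_width: 0.0617
```

```bash
python3 plan.py .6375 .0124 .062 7; python3 - <<'E'
from ov import *
s=grab_frame("scene")
p=np.array(r.get_obs()["tcp_pos"])
ov(s,"ov_s24",cyl(p+[0,0,.014],np.radians(7),.062,.02),280,205,380,305,6)
E
```

```text
clk 54.33 pos [0.6462 0.0133 0.0611] yaw 7.06 w 0.0617 F [ 0.9  0.3 -0.4]
shift now-frame [-0.0088 -0.0002 -0.0009] target-frame [-0.0088 -0.0002 -0.0009] turn units [-0.0011  0.0069  0.0114]
```

View pics/ov_s24.png

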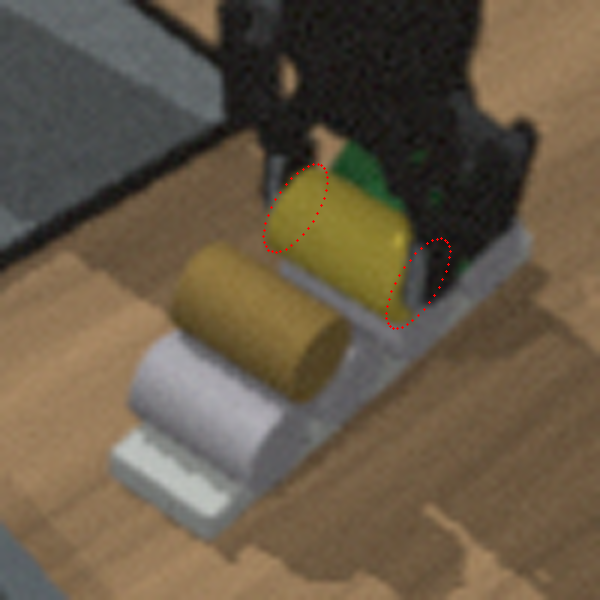

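Emit:
send_rows(
  series=[
    [[-0.003,0,0],[0,0,0]],
    [[-0.004,0,0],[0,0,0]],
    [[-0.0018,0,0],[0,0,0]],
    [[0,0,0.006],[0,0,0]],
    [[0,0,0.005],[0,0,0]],
    [[0,0,0.002],[0,0,0]],
    [[0,0,0.001],[0,0,0]],
    [[0,0,0],[0,0,0]],
    [[0,0,0],[0,0,0]],
  ],
)

```text
clock: 55.5
tcp_pos: [0.6379, 0.0121, 0.0475]
orientation: [3.136, 0.193, 0.0]
contact_force: [0.4, -1.5, -2.3]
grip_width: 0.0611
```

```bash
python3 plan.py .6375 .0124 .047 7
```

```text
clk 55.50 pos [0.6379 0.0121 0.0475] yaw 7.05 w 0.0611 F [ 0.4 -1.5 -2.3]
shift now-frame [-0.0004 -0.0003  0.0005] target-frame [-0.0004 -0.0003  0.0005] turn units [ 0.0009 -0.0031  0.0105]
```

Emit:
send_rows(
  series=[
    [[0,0,0.0007],[0,0,0]],
    [[0,0,0],[0,0,0]],
    [[0,0,0],[0,0,0]],
  ],
)

```text
clock: 55.88
tcp_pos: [0.638, 0.0121, 0.0472]
orientation: [-3.135, -0.193, -0.001]
contact_force: [-2.2, -0.2, 5.4]
grip_width: 0.0614
```

Emit:
send_rows(
  series=[
    [[0,0,0],[0,0,0]],
    [[0,0,0],[0,0,0]],
    [[0,0,0],[0,0,0]],
    [[0,0,0],[0,0,0]],
  ],
  fingers=62,
  grip_force=20,
)

```text
clock: 56.38
tcp_pos: [0.6378, 0.0122, 0.0466]
orientation: [3.136, 0.193, -0.0]
contact_force: [0.4, -0.3, 0.8]
grip_width: 0.0645
```

Emit:
send_rows(
  series=[
    [[0,0,0],[0,0,0]],
    [[0,0,0],[0,0,0]],
    [[0,0,0],[0,0,0]],
  ],
  fingers=50,
)

```text
clock: 56.75
tcp_pos: [0.6378, 0.0122, 0.0467]
orientation: [-3.136, -0.193, -0.0]
contact_force: [-0.2, 0.4, -1.0]
grip_width: 0.0692
```

Emit:
send_rows(
  series=[
    [[0,0,0],[0,0,0]],
    [[0,0,0],[0,0,0]],
    [[0,0,0],[0,0,0]],
    [[0,0,0],[0,0,0]],
  ],
  fingers=15,
)

```text
clock: 57.25
tcp_pos: [0.6378, 0.0122, 0.0467]
orientation: [-3.136, -0.193, 0.0]
contact_force: [-0.5, -0.3, -0.5]
grip_width: 0.0808
```

```bash
python3 - <<'E'
from ov import *
s=grab_frame("scene")
y=np.radians(7)
ov(s,"ov_s25",cyl([.6378,.0124,.06],y,.062,.02),280,205,380,305,6)
E
```

```text
(no output)
```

View pics/ov_s25.png

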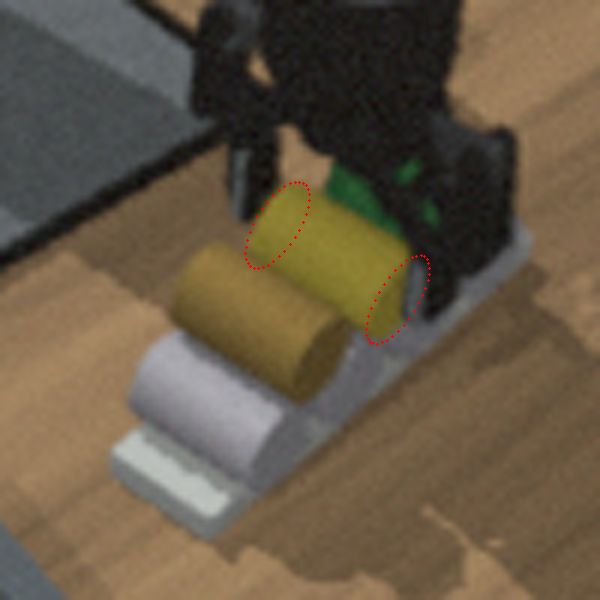

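Emit:
send_rows(
  series=[
    [[0,0,0],[0,0,0]],
    [[0,0,0],[0,0,0]],
    [[0,0,-0.01],[0,0,0]],
    [[0,0,-0.01],[0,0,0]],
    [[0,0,-0.02],[0,0,0]],
    [[0,0,-0.03],[0,0,0]],
    [[0,0,-0.04],[0,0,0]],
    [[0,0,-0.04],[0,0,0]],
    [[0,0,-0.04],[0,0,0]],
    [[-0.04,0,-0.01],[0,0,0]],
    [[-0.05,0,0],[0,0,0]],
    [[-0.05,0,0],[0,0,0]],
    [[-0.05,0,0],[0,0,0]],
    [[0,0,0],[0,0,0]],
    [[0,0,0],[0,0,0]],
  ],
  fingers=0,
)

```text
clock: 59.18
tcp_pos: [0.4501, -0.0109, 0.2478]
orientation: [-3.134, -0.193, -0.004]
contact_force: [0.4, 0.2, 0.1]
grip_width: 0.0855
```

```bash
python3 - <<'E'
from ov import *
s=grab_frame("scene");t=grab_frame("top")
y=np.radians(7)
pts=sum([cyl([*c,.060],y,.062,.02) for c in((.632,.06),(.6378,.0124),(.6437,-.0352))],[])
ov(s,"ov_s26",pts,280,205,380,305,6);ov(t,"ov_t26",pts,205,140,305,200,7)
crop(s,"s_all2",0,0,560,420,1);crop(t,"t_all2",80,110,240,280,4)
E
```

```text
(no output)
```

View pics/ov_s26.png

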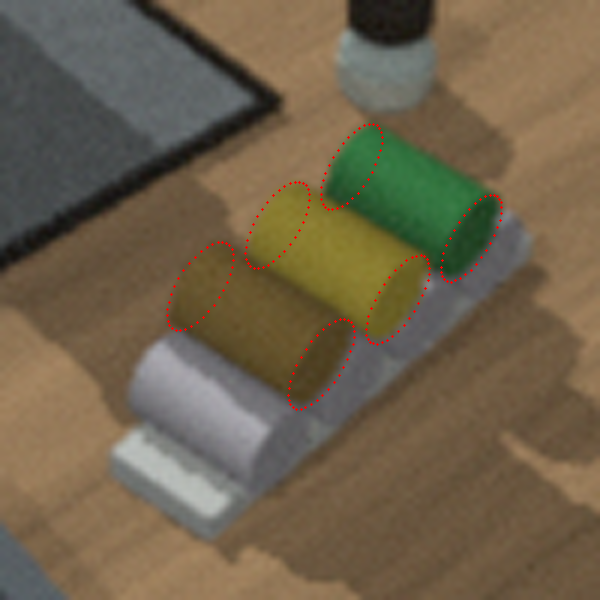

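View pics/ov_t26.png

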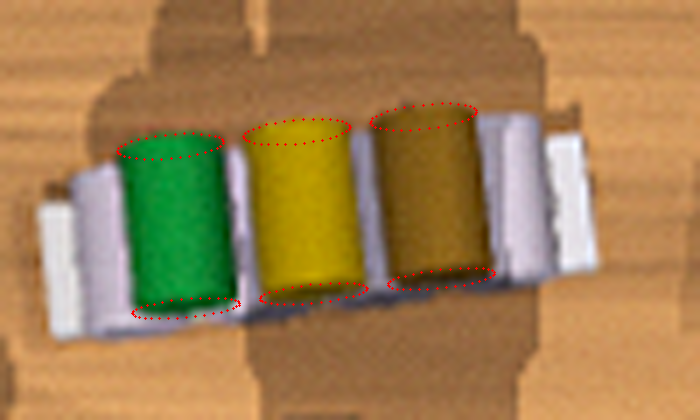

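View pics/t_all2.png

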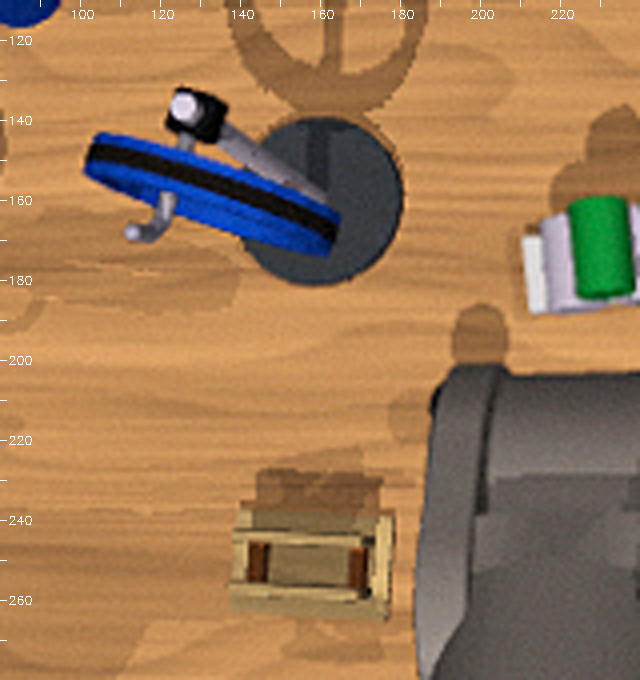

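View pics/s_all2.png

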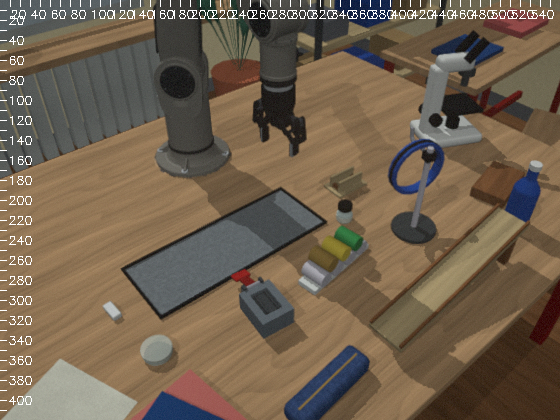

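Emit:
send_rows(
  series=[
    [[0,0,0],[0,0,0]],
    [[0,0,0],[0,0,0]],
    [[0,0,0],[0,0,0]],
    [[0,0,0],[0,0,0]],
    [[0,0,0],[0,0,0]],
    [[0,0,0],[0,0,0]],
    [[0,0,0],[0,0,0]],
    [[0,0,0],[0,0,0]],
    [[0,0,0],[0,0,0]],
    [[0,0,0],[0,0,0]],
    [[0,0,0],[0,0,0]],
    [[0,0,0],[0,0,0]],
    [[0,0,0],[0,0,0]],
    [[0,0,0],[0,0,0]],
    [[0,0,0],[0,0,0]],
    [[0,0,0],[0,0,0]],
  ],
)

```text
clock: 61.28
tcp_pos: [0.4492, -0.0112, 0.2467]
orientation: [-3.136, -0.193, 0.0]
contact_force: [0.0, -0.5, -0.7]
grip_width: 0.0855
```

```bash
python3 - <<'E'
from h import *
import pickle
s0,t0=pickle.load(open("f0.pkl","rb"))
s=grab_frame("scene");t=grab_frame("top")
crop(t,"t_fin",80,110,440,280,2)
b=(205,140,305,200)
for nm,lo,hi in(("green",(50,100,20),(80,255,255)),("yellow",(22,150,60),(32,255,255))):
    m=mask(t,lo,hi);m[:b[1]]=0;m[b[3]:]=0;m[:,:b[0]]=0;m[:,b[2]:]=0
    ys,xs=np.nonzero(m);print(nm,xs.mean(),ys.mean(),len(xs),proj(t,[[.632,.06,.06],[.6378,.0124,.06]]))
# bystanders: dark jar lid in both
for F in(t0,t): 
    g=F["frame"][195:225,183:210].max(2);ys,xs=np.nonzero(g<50);print("jar",xs.mean()+183,ys.mean()+195,len(xs))
E
```

```text
green 230.06043956043956 171.53021978021977 364 [[229.9943 171.9929]
 [248.1133 169.902 ]]
yellow 248.06267029972753 169.52316076294278 367 [[229.9943 171.9929]
 [248.1133 169.902 ]]
jar 194.76470588235293 211.37058823529412 170
jar 198.55882352941177 210.38235294117646 34
```

View pics/t_fin.png

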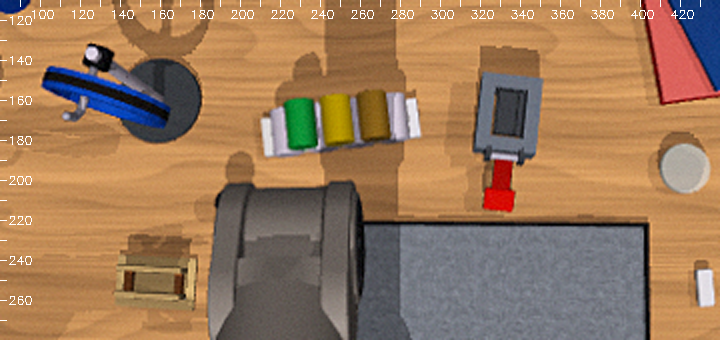

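```bash
python3 -c "
from bench import r
print(r.hand_in())"
```

```text
the job is handed in; nothing more can be done
None
```

The kit is packed and the job is handed in at about 61 s on the robot's clock, well inside the 210 s limit.

- **Hoop:** I lifted it out of the cradle by the rim and hung it on the J-hook. The last pictures show it hanging freely near the middle of the bar.
- **Lever:** I pressed it down until it stopped, with about 29 N reading at the wrist at its end. The brass roller rose out of its pocket.
- **Rollers:** Only two coloured rollers were there, green and yellow. Brass, yellow and green now fill the second layer of the rack, so no third layer was needed.

**One slip, mended:** after I first released the yellow roller, the pictures showed it about 10 mm out along its axis. I did not find out why. I picked it up again, put it back and opened the fingers slowly.

**Last checks:**
- The overlays in both camera views fit all three rollers to within about a pixel (roughly 3 mm).
- Two seconds later, the green and yellow rollers were still within half a pixel of their slots in the top view.
- The dish and eraser look unmoved.
- The last numeric check on the jar, from the top view, disagreed with the start because the arm hid most of it. The scene view shows it where it began.

The arm was clear of everything when I handed in.

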